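# Solvent bottles by height in the drip tray

### The job

Put the four amber glass solvent bottles away in the long steel drip tray: one upright in the middle of each round rubber mat, lined up in order of height, with the tallest at the end next to the rectangular thinner can and the shortest at the other end. Keep the bottles upright and set each one down gently, without dropping it or knocking it over.

Things in the scene. Friction and masses are not known exactly. Their poses are not given: they have to be found in the camera images.
- tall_bottle_center (a point): Amber glass with a white screw cap and a blank paper label, loose, standing upright. The tallest of the four: 150 mm high, slim body 48 mm across up to 98 mm, then sloping shoulder and neck; cap 28 mm across and 24 mm high (its middle 138 mm above the foot), about 0.28 kg. Origin of this point: on its axis, half-way up (75 mm above its foot), z up along the axis.
- round_bottle_center (a point): Amber glass with a white screw cap and a blank paper label, loose, standing upright. Second tallest and stoutest: 122 mm high, body 62 mm across up to 74 mm, then round shoulder; cap 28 mm across and 22 mm high (its middle 111 mm above the foot), about 0.36 kg. Origin of this point: on its axis, half-way up (61 mm above its foot), z up along the axis.
- small_bottle_center (a point): Amber glass with a white screw cap and a blank paper label, loose, standing upright. Third in height and slimmest: 98 mm high, body 40 mm across up to 58 mm, then round shoulder; cap 22 mm across and 20 mm high (its middle 88 mm above the foot), about 0.11 kg. Origin of this point: on its axis, half-way up (49 mm above its foot), z up along the axis.
- squat_jar_center (a point): Amber glass with a white screw cap and a blank paper label, loose, standing upright. The shortest, a squat wide-mouthed bottle: 72 mm high, body 56 mm across up to 44 mm; cap 50 mm across and 18 mm high (its middle 63 mm above the foot), about 0.19 kg. Origin of this point: on its axis, half-way up (36 mm above its foot), z up along the axis.
- mat_a: One of four identical round black rubber mats, 74 mm across and 4 mm thick, lying fixed in a row in the drip tray (centres about 86 mm apart, not quite evenly nor quite on the tray's middle line); its name says nothing of its place in the row. Origin: centre of its underside, so its upper face is 4 mm above the origin (6 mm above the bench).
- mat_b: One of four identical round black rubber mats, 74 mm across and 4 mm thick, lying fixed in a row in the drip tray (centres about 86 mm apart, not quite evenly nor quite on the tray's middle line); its name says nothing of its place in the row. Origin: centre of its underside, so its upper face is 4 mm above the origin (6 mm above the bench).
- mat_c: One of four identical round black rubber mats, 74 mm across and 4 mm thick, lying fixed in a row in the drip tray (centres about 86 mm apart, not quite evenly nor quite on the tray's middle line); its name says nothing of its place in the row. Origin: centre of its underside, so its upper face is 4 mm above the origin (6 mm above the bench).
- mat_d: One of four identical round black rubber mats, 74 mm across and 4 mm thick, lying fixed in a row in the drip tray (centres about 86 mm apart, not quite evenly nor quite on the tray's middle line); its name says nothing of its place in the row. Origin: centre of its underside, so its upper face is 4 mm above the origin (6 mm above the bench).
- tray: The long shallow stainless drip tray, 110 mm by 372 mm, floor 2 mm thick, rim 14 mm high, fixed on the bench. Origin: centre of its underside; its y axis runs along its length (the row of mats), x across, z up.
- thinner_can: The rectangular half-litre metal can of thinner, 100 mm by 50 mm and 121 mm high, with a wire handle and black screw cap on top (136 mm in all), fixed on the bench beyond one end of the tray, its 50 mm side along the row (a round paint tin, 90 mm across and 120 mm high, stands beyond the other end). Origin: centre of its underside.
Mind the look-alikes: they are no part of the job. Leave any green or purple look-alike of the part that bears squat_jar_center alone. Leave any green look-alike of the part that bears tall_bottle_center alone.

How it is judged:
At the end, for the whole second after the job is handed in: All four bottles stand upright (within 0.1 rad) and at rest on the mats in the tray, each with its axis within 15 mm of the centre of its mat, in order of height along the row, the tallest on the mat nearest the rectangular thinner can and the shortest on the mat farthest from it (((y of each of thinner_can, round_bottle_center in the frame of tray above 0 m and y of tall_bottle_center in the frame of tray between 0.086 and 0.2 m and y of round_bottle_center in the frame of tray below 0.086 m and y of small_bottle_center in the frame of tray between -0.086 and 0 m and y of squat_jar_center in the frame of tray between -0.2 and -0.086 m) or (y of each of thinner_can, round_bottle_center in the frame of tray below 0 m and y of tall_bottle_center in the frame of tray between -0.2 and -0.086 m and y of round_bottle_center in the frame of tray above -0.086 m and y of small_bottle_center in the frame of tray between 0 and 0.086 m and y of squat_jar_center in the frame of tray between 0.086 and 0.2 m)) and (horizontal distance between tall_bottle_center and mat_a below 0.015 m or horizontal distance between tall_bottle_center and mat_b below 0.015 m or horizontal distance between tall_bottle_center and mat_c below 0.015 m or horizontal distance between tall_bottle_center and mat_d below 0.015 m) and angle between each of tall_bottle_center, round_bottle_center, small_bottle_center, squat_jar_center's own z axis and vertical below 0.1 rad and height (world z) of tall_bottle_center below 0.087 m and linear speed of each of tall_bottle, round_bottle, small_bottle, squat_jar below 0.02 m/s and (horizontal distance between round_bottle_center and mat_a below 0.015 m or horizontal distance between round_bottle_center and mat_b below 0.015 m or horizontal distance between round_bottle_center and mat_c below 0.015 m or horizontal distance between round_bottle_center and mat_d below 0.015 m) and height (world z) of round_bottle_center below 0.073 m and (horizontal distance between small_bottle_center and mat_a below 0.015 m or horizontal distance between small_bottle_center and mat_b below 0.015 m or horizontal distance between small_bottle_center and mat_c below 0.015 m or horizontal distance between small_bottle_center and mat_d below 0.015 m) and height (world z) of small_bottle_center below 0.061 m and (horizontal distance between squat_jar_center and mat_a below 0.015 m or horizontal distance between squat_jar_center and mat_b below 0.015 m or horizontal distance between squat_jar_center and mat_c below 0.015 m or horizontal distance between squat_jar_center and mat_d below 0.015 m) and height (world z) of squat_jar_center below 0.048 m); the robot touches nothing.
It fails at once if a bottle is tipped by more than about 35 degrees (angle between any of tall_bottle_center, round_bottle_center, small_bottle_center, squat_jar_center's own z axis and vertical above 0.6 rad).
It fails at once if a bottle is dropped or knocked: it moves faster than 0.6 m/s (a fall of some 2 cm) with no finger on it ((linear speed of tall_bottle above 0.6 m/s and contact force between the fingers and tall_bottle below 0.01 N) or (linear speed of round_bottle above 0.6 m/s and contact force between the fingers and round_bottle below 0.01 N) or (linear speed of small_bottle above 0.6 m/s and contact force between the fingers and small_bottle below 0.01 N) or (linear speed of squat_jar above 0.6 m/s and contact force between the fingers and squat_jar below 0.01 N)).
It also fails if it takes over 120 s, if anything falls off the work surface, if the arm or the gripper's body presses on something with over 40 N, if the wrist force passes 120 N, or if a joint passes its speed limit or range.

### The arm

A 6-joint arm with a two-finger parallel gripper is mounted at the origin on the work surface. World frame = base frame: x ahead of the robot, y to its left, z up, the work surface at z = 0. Lengths are in m, angles in rad, forces in N, time in s.
With the tool pointing down it reaches from about 0.325 to 0.9 m from the base axis. Payload 3.5 kg.
Tool frame: the origin (TCP) lies at the very end of the fingers, on their centre line; the grasp point (between the pads) lies 19 mm behind it; z points along the fingers, y is the direction in which the jaws open and shut (so a half turn about z gives the same grasp; the last joint's range is limited). The gripper opens to 85 mm and grips with 20 to 120 N. Pads are 22 mm wide; open, the fingers measure 114 mm over their backs; the gripper's body (76 mm by 85 mm) begins 54 mm behind the grasp point. The pads swing forward as they close: fully open they stand 13 mm farther back than shut.
Start: joints at [-1.405, 0.276, -0.026, 1.268, 0, 1.467], TCP at [0.166, -0.603, 0.231] pointing down, gripper open.
Joint ranges: [-3.12, 3.12], [-0.85, 1.88], [-1.08, 1.24], [-1.95, 2.15], [-1.57, 1.53], [-3.14, 3.14]. Speed limits (rad/s): [2.57, 2.57, 3.14, 3.14, 3.14, 3.14].

### API

Orientations are given as a rotation vector (axis times angle).
In Python, from rig import manip gives the robot as it stands. The module is installed in compiled form; this text tells all that it offers.
- The arm moves only by the tool arm_command, never from a script. Its argument "plan" is a list of rows, each a list of 6 numbers: the shift along the world's x, y, z in units of 50 mm (1.0 is 50 mm), then the turn, a rotation vector about the world's x, y, z in units of 0.1 rad (1.0 is 0.1 rad). A call has 1 to 20 rows; each row shifts and turns the pose as measured when the row begins; what a row does not reach is not made up. A row lasts 1/10 s, in which the tool goes at most 50 mm and 8.59 degrees, less where a joint would pass 70% of its speed; a pose out of reach is approached as far as the arm can. A call with a number of a shift or a turn outside -1 to 1 is refused whole. A call with a gripper value outside its range is refused whole. "grip" is the opening, from 0 (shut) to 1 (fully open), set as the call begins (left out, the last holds). The fingers move at their own pace and stop on an object; "grip_force" is the grip in N (left out, the last holds). Time passes only in rows, so rows that do not move let the fingers close. It gives the time, the measured TCP pose, the force and the opening at its end, in the units of the state.
- manip.sense(): the state, without advancing time (a new reading comes with each control period).
- manip.get_image(name): name is "scene" or "top"; returns a dict with "image" (420x560x3 uint8, red, green, blue), "depth" (420x560 float32, m along the optical axis (not along the pixel's ray), 0 where there is no reading), "fx", "fy", "cx", "cy" (pixels), "R" (3x3) and "t" (3): a world point X has camera coordinates R X + t. Camera axes: x right, y down, z forward; pixel columns grow to the right and rows downward; lengths in m; the calibration is good to about 2 mm. A picture is of the moment at which its call begins.
- manip.finish_job(): hands the job in, once; it reports no verdict.
The state is a dict: "time": time; "joint_positions": joint angles; "qd": joint speeds; "joint_torque": joint torques, N m; "position": TCP position; "eef_rot": TCP orientation; "wrist_force": force on the tool from outside, world axes, zero at the start; "torque": the same for the moment, N m; "opening": finger opening in m.
Only numpy, scipy, OpenCV 4.12 (cv2) and the standard library are available. Lean on these libraries where they do the work, as an engineer would, in place of code of your own. Each camera call takes 0.05 s, during which the arm holds its last target.

## Working session

There is one attempt and no reset: what is moved stays moved. The work goes in short steps, Python scripts to look and compute and a tool call to move; the robot and the scene stay as the last step left them, time stands still between calls to the robot, and variables do not carry over. Pictures are saved under pics/ and viewed, and the job is handed in when it is done.

Besides the shell and the picture viewer there is one more tool, called after "Request:" as name(argument=value, ...) on one line, values as JSON. arm_command: Moves the arm, as the interface text tells. Shifts and turns lie within -1 to 1; 1 stands for 50 mm of shift or 0.1 rad of turn. Its arguments: {"type":"object","properties":{"plan":{"type":"array"},"grip":{"type":"number"},"grip_force":{"type":"number"}},"required":["plan"]}

```bash
mkdir -p pics
python3 - <<'E'
from rig import manip
import cv2,numpy as np
print(manip.sense())
for n in("scene","top"):
    d=manip.get_image(n); cv2.imwrite(f"pics/{n}0.png",d["image"][:,:,::-1]); np.savez(f"{n}0.npz",**d); print(n,d["fx"],d["fy"],d["cx"],d["cy"],d["R"],d["t"])
E
```

```text
{'time': 0.0, 'joint_positions': array([-1.40539743e+00,  2.77106041e-01, -2.78921657e-02,  1.26798635e+00,
       -1.25243464e-05,  1.46739108e+00]), 'qd': array([-1.73839107e-03, -3.14737138e-04, -4.21550736e-04, -9.51937625e-05,
       -1.46172993e-04,  2.33799808e-03]), 'joint_torque': array([-4.53302573e-04, -4.45507550e+01,  2.95203120e+01,  1.65056490e-02,
       -2.06263317e-04,  1.82077500e-06]), 'position': array([ 0.16584169, -0.60178915,  0.23017111]), 'eef_rot': array([-3.11109353e+00, -4.20673499e-01,  1.26103139e-04]), 'wrist_force': array([ 0.37071891,  0.47516456, -1.51513778]), 'torque': array([-0.02448818, -0.03537677, -0.01757059]), 'opening': 0.08530542550832441}
scene 523.117724791239 523.117724791239 276.70844456399954 212.4663532658807 [[ 0.79790177  0.60275193 -0.00654727]
 [ 0.45044524 -0.60343097 -0.65800467]
 [-0.40056441  0.52207391 -0.75298538]] [-0.39426375 -0.16294179  1.36069795]
top 409.0380286140894 409.0380286140894 279.520722298022 208.25127825525882 [[-0.0137248  -0.99945162  0.03013453]
 [-0.98281909  0.00793652 -0.18440076]
 [ 0.18406047 -0.03214765 -0.98238906]] [-0.00882877  0.48404001  0.86152064]
```

View pics/scene0.png

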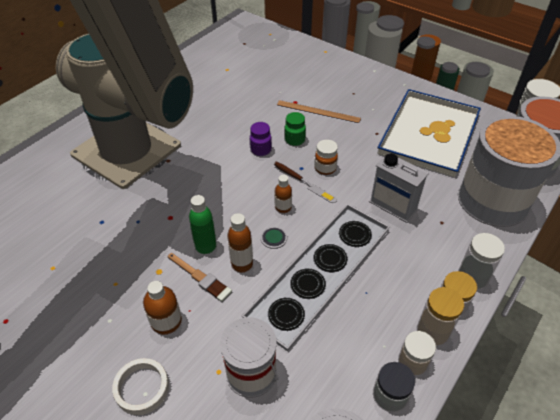

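View pics/top0.png

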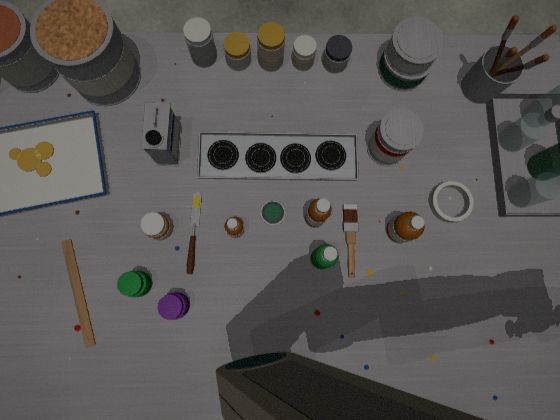

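The overview shows the tray in the top image spanning columns 200–357, row ~157. The can is at its left end (160,130) and the paint tin at its right (398,135). The bottles, in the top image:
- Squat: (155,224)
- Small: (233,226)
- Tall: (319,208), with a green look-alike at (325,255)
- Round: (407,226)

Next I'll measure positions with both cameras.

```bash
cat > h.py <<'E'
import numpy as np,cv2
def load(f): return dict(np.load(f))
def cloud(d):
    v,u=np.mgrid[0:420,0:560]; z=d["depth"]
    P=np.stack([(u-d["cx"])/d["fx"]*z,(v-d["cy"])/d["fy"]*z,z],-1)
    W=(P-d["t"])@d["R"]   # R^T (P-t)
    W[z<=0]=np.nan
    return W
def plane(d,u,v,h):
    r=np.array([(u-d["cx"])/d["fx"],(v-d["cy"])/d["fy"],1.0])@d["R"]; c=-d["R"].T@d["t"]
    return c+r*(h-c[2])/r[2]
def proj(d,X):
    p=d["R"]@np.asarray(X)+d["t"]; return d["fx"]*p[0]/p[2]+d["cx"],d["fy"]*p[1]/p[2]+d["cy"]
E
python3 - <<'E'
from h import *
seeds=dict(tall=(319,203,.150,.014),round=(414,222,.122,.014),small=(233,222,.098,.011),squat=(150,219,.072,.025))
T=load("top0.npz");S=load("scene0.npz")
WT=cloud(T);WS=cloud(S)
print("bench",np.nanmedian(WT[230:260,100:120,2]))
for n,(u,v,h,r) in seeds.items():
    c0=plane(T,u,v,h)
    for nm,d,W in(("top",T,WT),("scene",S,WS)):
        near=np.hypot(W[...,0]-c0[0],W[...,1]-c0[1])<.04
        I=d["image"].astype(int)
        white=(I.min(-1)>110)
        m=near&(np.abs(W[...,2]-h)<.005)
        vs,us=np.nonzero(m)
        if len(us)==0: print(n,nm,"none",np.nanmax(W[near][:,2]) if near.any() else None);continue
        P=W[m]; 
        (cx,cy),rr=cv2.minEnclosingCircle(P[:,:2].astype(np.float32))
        b=near&(W[...,2]>.008)
        print(n,nm,len(us),"mean",P.mean(0).round(4),"circ",round(cx,4),round(cy,4),round(rr,4),"zmax",np.nanmax(W[near][:,2]).round(4),"body",W[b][:,:2].min(0).round(4),W[b][:,:2].max(0).round(4))
# mats
for u,v in((223,155),(261,158),(295,158),(331,155)):
    c0=plane(T,u,v,.006)
    for nm,d,W in(("top",T,WT),("scene",S,WS)):
        g=d["image"].max(-1)
        # rectify the plane z=.006 
        N=200; s=.0006
        xs=c0[0]+(np.arange(N)-N/2)*s; ys=c0[1]+(np.arange(N)-N/2)*s
        X,Y=np.meshgrid(xs,ys,indexing='ij')
        p=np.stack([X,Y,0*X+.006],-1)@d["R"].T+d["t"]
        mp=(p[...,:2]/p[...,2:]*d["fx"]+[d["cx"],d["cy"]]).astype(np.float32)
        im=cv2.remap(g,mp[...,0],mp[...,1],cv2.INTER_LINEAR)
        _,b=cv2.threshold(im,70,255,cv2.THRESH_BINARY_INV)
        cs,_=cv2.findContours(b,cv2.RETR_EXTERNAL,cv2.CHAIN_APPROX_NONE)
        c=max(cs,key=lambda c:(cv2.pointPolygonTest(c,(100,100),False)>=0)*1e6+cv2.contourArea(c))
        (a,bb),rr=cv2.minEnclosingCircle(c); A=cv2.contourArea(c)
        print("mat",nm,"x",round(c0[0]+(bb-100)*s,4),"y",round(c0[1]+(a-100)*s,4),"r",round(rr*s,4),"rA",round((A/np.pi)**.5*s,4))
        cv2.imwrite(f"pics/mat_{nm}_{u}.png",im)
for nm,p in(("can",(160,130)),("tin",(398,135)),("knife",(192,240)),("brush",(350,240)),("green",(325,255))):
    print(nm,WT[p[1]-2:p[1]+3,p[0]-2:p[0]+3].reshape(-1,3).mean(0).round(3))
E
```

```text
bench 0.0006003415856566871
tall top 153 mean [ 0.47   -0.0958  0.1496] circ 0.4702 -0.0959 0.014 zmax 0.1537 body [ 0.4457 -0.1186] [ 0.4912 -0.0714]
tall scene 133 mean [ 0.4745 -0.0982  0.1487] circ 0.4741 -0.099 0.0145 zmax 0.1518 body [ 0.4555 -0.1234] [ 0.4991 -0.0787]
round top 149 mean [ 0.4387 -0.2909  0.1214] circ 0.439 -0.2912 0.0142 zmax 0.125 body [ 0.4075 -0.3208] [ 0.4679 -0.2602]
round scene 168 mean [ 0.4428 -0.2941  0.1212] circ 0.442 -0.293 0.0149 zmax 0.1248 body [ 0.4165 -0.3246] [ 0.4741 -0.2635]
small top 87 mean [0.4433 0.0866 0.0979] circ 0.4436 0.0864 0.0108 zmax 0.1021 body [0.4233 0.0665] [0.4625 0.1066]
small scene 63 mean [0.4477 0.0838 0.0966] circ 0.4472 0.0835 0.012 zmax 0.0999 body [0.4297 0.0628] [0.4686 0.1004]
squat top 438 mean [0.448  0.2568 0.0722] circ 0.448 0.2578 0.0255 zmax 0.0766 body [0.4196 0.2285] [0.4754 0.2831]
squat scene 234 mean [0.4532 0.2538 0.071 ] circ 0.4532 0.2565 0.0272 zmax 0.0772 body [0.4277 0.2239] [0.4819 0.2829]
mat top x 0.622 y 0.1172 r 0.0373 rA 0.0365
mat scene x 0.6264 y 0.1138 r 0.0366 rA 0.0356
mat top x 0.6144 y 0.0284 r 0.0372 rA 0.0364
mat scene x 0.6189 y 0.0248 r 0.0365 rA 0.0356
mat top x 0.6132 y -0.0542 r 0.0371 rA 0.0364
mat scene x 0.6174 y -0.0573 r 0.0365 rA 0.0357
mat top x 0.6198 y -0.1381 r 0.0373 rA 0.0365
mat scene x 0.6237 y -0.1414 r 0.0364 rA 0.0356
can [0.637 0.235 0.121]
tin [ 0.626 -0.265  0.119]
knife [0.419 0.183 0.014]
brush [ 0.415 -0.175  0.011]
green [ 0.372 -0.097  0.149]
```

Request:
arm_command(plan=[[0.2, 0.35, 0, 0, 0, 0.5], [0.43, 0.7, 0, 0, 0, 0.95], [0.43, 0.7, 0, 0, 0, 0.95], [0.43, 0.7, 0, 0, 0, 0.95], [0.43, 0.7, 0, 0, 0, 0.95], [0.43, 0.7, 0, 0, 0, 0.95], [0.43, 0.7, 0, 0, 0, 0.95], [0.43, 0.7, 0, 0, 0, 0.95], [0.43, 0.7, 0, 0, 0, 0.95], [0.43, 0.7, 0, 0, 0, 0.95], [0.43, 0.7, 0, 0, 0, 0.95], [0.43, 0.7, 0, 0, 0, 0.95], [0.43, 0.7, 0, 0, 0, 0.95], [0.43, 0.7, 0, 0, 0, 0.95], [0, 0, 0, 0, 0, 0]], grip=0.75, grip_force=40)

```text
time: 1.6
position: [0.4586, -0.1075, 0.2228]
eef_rot: [-2.179, -2.251, 0.005]
wrist_force: [0.6, -0.3, -0.8]
opening: 0.064
```

```bash
cat > st.py <<'E'
from rig import manip
from scipy.spatial.transform import Rotation as R
import numpy as np,sys
def st():
    s=manip.sense(); M=R.from_rotvec(s["eef_rot"]).as_matrix()
    print("t",round(s["time"],2),"pos",s["position"].round(4),"jaw",M[:,1].round(3),"z",M[:,2].round(3),"open",round(s["opening"],4),"F",s["wrist_force"].round(1),"q",s["joint_positions"].round(2))
    # yaw error to jaw along +-x
    a=np.arctan2(M[1,1],M[0,1]); a=(a+np.pi/2)%np.pi-np.pi/2
    print("yaw turn needed",-a.round(3), "tilt fix rotvec",np.cross(M[:,2],[0,0,-1]).round(3))
    return s
def pic(n,name):
    import cv2
    d=manip.get_image(n); cv2.imwrite(f"pics/{name}.png",d["image"][:,:,::-1]); np.savez(name+".npz",**d); return d
if __name__=="__main__": st()
E
python3 - <<'E'
from st import *
st(); pic("top","a1"); pic("scene","a2")
E
```

```text
t 1.6 pos [ 0.4586 -0.1075  0.2228] jaw [ 0.999  0.033 -0.008] z [-0.008  0.004 -1.   ] open 0.064 F [ 0.6 -0.3 -0.8] q [-0.37  0.01 -0.35  1.21  0.    1.17]
yaw turn needed -0.033 tilt fix rotvec [-0.004 -0.008 -0.   ]
```

Request:
arm_command(plan=[[0.14, 0.1, 0, 0, 0, -0.15], [0.13, 0.11, 0, -0.04, -0.08, -0.15], [0, 0, 0, 0, 0, 0]])

```text
time: 2.0
position: [0.4685, -0.1025, 0.2217]
eef_rot: [-2.232, -2.208, 0.008]
wrist_force: [-0.1, -0.2, -0.8]
opening: 0.0641
```

Run:
```python
from st import *
st(); d=pic("scene","a3"); t=pic("top","a4")
import cv2
cv2.imwrite("pics/a3c.png",cv2.resize(d["image"][130:290,160:320,::-1],None,fx=3,fy=3)); cv2.imwrite("pics/a4c.png",cv2.resize(t["image"][130:290,240:400,::-1],None,fx=3,fy=3))
```

```text
t 2.0 pos [ 0.4685 -0.1025  0.2217] jaw [ 1.    -0.011 -0.005] z [-0.005 -0.002 -1.   ] open 0.0641 F [-0.1 -0.2 -0.8] q [-0.35  0.03 -0.34  1.21 -0.    1.23]
yaw turn needed 0.011 tilt fix rotvec [ 0.002 -0.005  0.   ]
```

View pics/a3c.png

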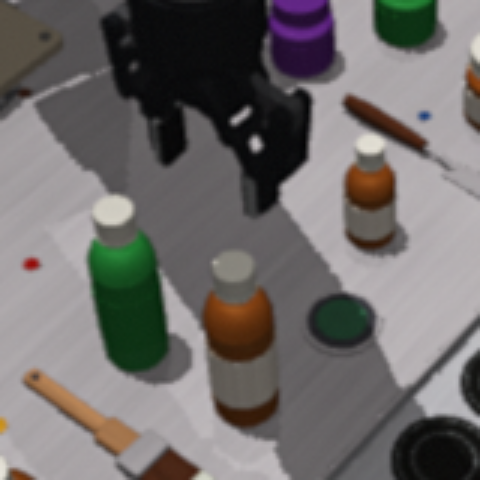

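View pics/a4c.png

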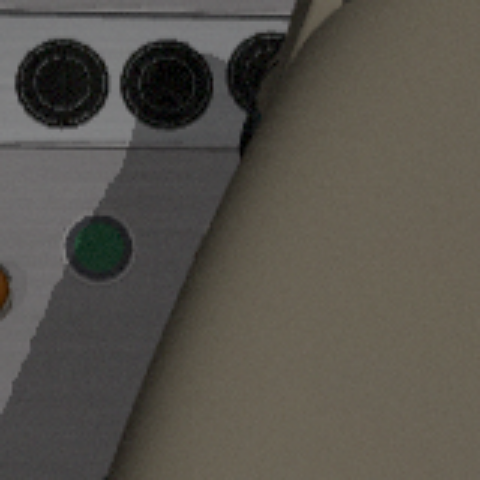

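Run:
```python
from h import *
d=load("a3.npz")
for X in([.4685+.032,-.1025,.2217+.008],[.4685-.032,-.1025,.2217+.008],[.472,-.097,.15],[.474,-.0985,.15],[.47,-.0955,.15]): print(X,(np.array(proj(d,X))-[160,130])*3)
W=cloud(d);
m=(W[...,2]>.222)&(W[...,2]<.26)&(abs(W[...,0]-.47)<.08)&(abs(W[...,1]+.1)<.05)
P=W[m]
for lo,hi in((.222,.232),(.232,.24),(.24,.26)):
    q=P[(P[:,2]>lo)&(P[:,2]<hi)]
    print(lo,len(q)); 
    for s in(q[q[:,0]<.47],q[q[:,0]>.47]):
        if len(s):print(s.min(0).round(4),s.max(0).round(4))
```

```text
[0.5005000000000001, -0.1025, 0.22970000000000002] [252.30797355 202.37955783]
[0.4365, -0.1025, 0.22970000000000002] [171.38839828 156.42483217]
[0.472, -0.097, 0.15] [230.08867343 262.18969547]
[0.474, -0.0985, 0.15] [230.97824482 265.02909937]
[0.47, -0.0955, 0.15] [229.20189375 259.35920238]
0.222 24
[ 0.4344 -0.1094  0.224 ] [ 0.439  -0.0901  0.232 ]
[ 0.5043 -0.1128  0.2271] [ 0.5076 -0.1059  0.2319]
0.232 67
[ 0.4243 -0.1135  0.2322] [ 0.4388 -0.0909  0.2398]
[ 0.5023 -0.1146  0.2333] [ 0.5153 -0.0974  0.2399]
0.24 176
[ 0.4244 -0.113   0.2403] [ 0.4386 -0.0901  0.2594]
[ 0.5003 -0.1131  0.24  ] [ 0.517  -0.0952  0.2599]
```

Request:
arm_command(plan=[[0.1, 0.12, 0, 0, 0, 0.1], [0.05, 0.05, -0.3, 0, 0, 0], [0, 0, -0.4, 0, 0, 0], [0, 0, -0.4, 0, 0, 0], [0, 0, 0, 0, 0, 0]])

```text
time: 2.6
position: [0.4761, -0.0965, 0.1664]
eef_rot: [2.226, 2.216, -0.007]
wrist_force: [-0.6, -0.7, -0.4]
opening: 0.0637
```

```bash
python3 st.py
```

```text
t 2.6 pos [ 0.4761 -0.0965  0.1664] jaw [ 1.    -0.005 -0.003] z [-0.003 -0.003 -1.   ] open 0.0637 F [-0.6 -0.7 -0.4] q [-0.33  0.08 -0.41  1.09 -0.    1.24]
yaw turn needed 0.005 tilt fix rotvec [ 0.003 -0.003  0.   ]
```

Request:
arm_command(plan=[[-0.08, -0.02, 0, 0, 0, 0], [0, 0, -0.4, 0, 0, 0], [0, 0, -0.4, 0, 0, 0], [0, 0, -0.16, 0, 0, 0], [0, 0, 0, 0, 0, 0]])

```text
time: 3.1
position: [0.4745, -0.0995, 0.1223]
eef_rot: [2.223, 2.21, -0.002]
wrist_force: [-0.4, 0.3, 0.5]
opening: 0.064
```

Run:
```python
from st import *
st(); d=pic("scene","b1")
import cv2
cv2.imwrite("pics/b1c.png",cv2.resize(d["image"][130:290,160:320,::-1],None,fx=3,fy=3))
```

```text
t 3.1 pos [ 0.4745 -0.0995  0.1223] jaw [ 1.    -0.006  0.004] z [ 0.004 -0.006 -1.   ] open 0.064 F [-0.4  0.3  0.5] q [-0.34  0.11 -0.47  0.98 -0.    1.24]
yaw turn needed 0.006 tilt fix rotvec [0.006 0.004 0.   ]
```

View pics/b1c.png

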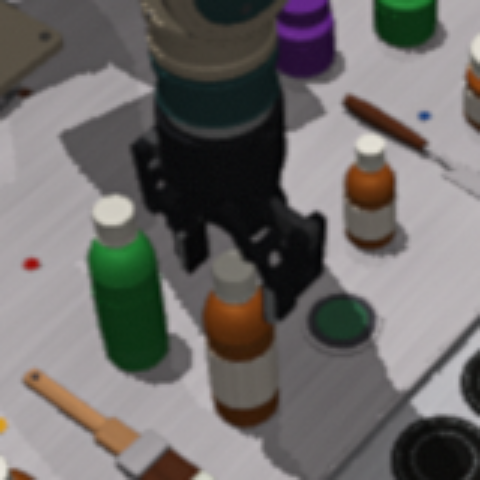

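The open fingers straddle the tall bottle's cap (crop (235,265)). I'll go a few mm lower and close.

Request:
arm_command(plan=[[-0.02, 0.03, -0.1, 0.04, 0.04, 0], [0, 0, 0, 0, 0, 0]])

```text
time: 3.35
position: [0.4753, -0.0986, 0.1197]
eef_rot: [2.224, 2.212, 0.001]
wrist_force: [-0.2, 0.0, -0.1]
opening: 0.0637
```

Request:
arm_command(plan=[[0, 0, 0, 0, 0, 0], [0, 0, 0, 0, 0, 0], [0, 0, 0, 0, 0, 0], [0, 0, 0, 0, 0, 0], [0, 0, 0, 0, 0, 0], [0, 0, 0, 0, 0, 0], [0, 0, 0, 0, 0, 0]], grip=0.15, grip_force=40)

```text
time: 4.05
position: [0.4756, -0.0989, 0.1212]
eef_rot: [2.223, 2.211, 0.0]
wrist_force: [-0.8, 0.2, -0.2]
opening: 0.0267
```

```bash
python3 st.py
```

```text
t 4.05 pos [ 0.4756 -0.0989  0.1212] jaw [ 1.    -0.005  0.004] z [ 0.004 -0.004 -1.   ] open 0.0267 F [-0.8  0.2 -0.2] q [-0.34  0.12 -0.47  0.98 -0.    1.24]
yaw turn needed 0.005 tilt fix rotvec [0.004 0.004 0.   ]
```

Request:
arm_command(plan=[[0, 0, 0.1, 0, 0, 0], [0, 0, 0.25, 0, 0, 0], [0, 0, 0.4, 0, 0, 0], [0, 0, 0.35, 0, 0, 0], [0, 0, 0.2, 0, 0, 0], [0, 0, 0, 0, 0, 0]])

```text
time: 4.65
position: [0.4738, -0.0979, 0.189]
eef_rot: [2.225, 2.214, -0.001]
wrist_force: [0.3, -0.0, -2.7]
opening: 0.0268
```

Run:
```python
from st import *
st(); d=pic("scene","b2")
import cv2
cv2.imwrite("pics/b2c.png",cv2.resize(d["image"][110:290,160:320,::-1],None,fx=3,fy=3))
```

```text
t 4.65 pos [ 0.4738 -0.0979  0.189 ] jaw [ 1.    -0.005  0.001] z [ 0.001 -0.002 -1.   ] open 0.0268 F [ 0.3 -0.  -2.7] q [-0.34  0.05 -0.39  1.13 -0.    1.24]
yaw turn needed 0.005 tilt fix rotvec [0.002 0.001 0.   ]
```

View pics/b2c.png

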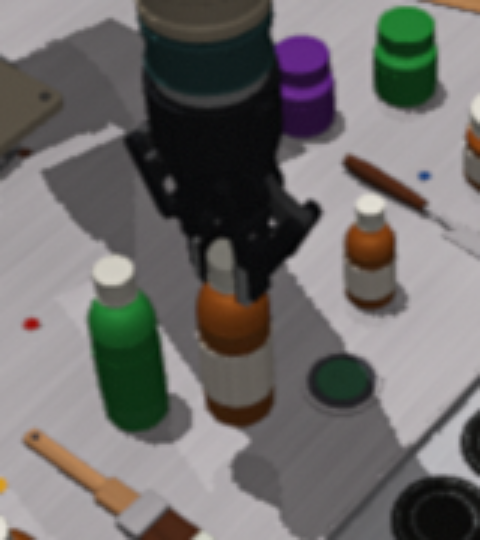

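The tall bottle is held upright and clear of the bench, so I'll carry it to the mat nearest the can.

Request:
arm_command(plan=[[0.1, 0.14, 0, 0, 0, 0], [0.2, 0.28, 0, 0, 0, 0], [0.3, 0.42, 0, 0, 0, 0], [0.3, 0.42, 0, 0, 0, 0], [0.3, 0.42, 0, 0, 0, 0], [0.3, 0.42, 0, 0, 0, 0], [0.3, 0.42, 0, 0, 0, 0], [0.3, 0.42, 0, 0, 0, 0], [0.3, 0.42, 0, 0, 0, 0], [0.3, 0.42, 0, 0, 0, 0], [0.2, 0.28, 0, 0, 0, 0], [0.1, 0.14, 0, 0, 0, 0], [0, 0, 0, 0, 0, 0], [0, 0, 0, 0, 0, 0]])

```text
time: 6.1
position: [0.621, 0.1277, 0.1717]
eef_rot: [-2.215, -2.202, 0.026]
wrist_force: [-0.2, -0.4, -2.6]
opening: 0.0267
```

```bash
python3 st.py
```

```text
t 6.1 pos [0.621  0.1277 0.1717] jaw [ 1.    -0.006 -0.025] z [-0.025  0.001 -1.   ] open 0.0267 F [-0.2 -0.4 -2.6] q [ 0.1   0.34 -0.06  1.19  0.    1.68]
yaw turn needed 0.006 tilt fix rotvec [-0.001 -0.025 -0.   ]
```

Request:
arm_command(plan=[[0.05, -0.13, 0, 0, -0.12, 0.05], [0.03, -0.12, 0, 0, -0.12, 0], [0, 0, 0, 0, 0, 0]])

```text
time: 6.4
position: [0.6238, 0.1118, 0.1716]
eef_rot: [-2.224, -2.218, 0.001]
wrist_force: [-0.1, 0.7, -2.9]
opening: 0.0268
```

```bash
python3 st.py
```

```text
t 6.4 pos [0.6238 0.1118 0.1716] jaw [ 1.    -0.003 -0.001] z [-0.001 -0.    -1.   ] open 0.0268 F [-0.1  0.7 -2.9] q [ 0.08  0.33 -0.09  1.16 -0.    1.65]
yaw turn needed 0.003 tilt fix rotvec [ 0.    -0.001  0.   ]
```

Request:
arm_command(plan=[[0, 0.06, -0.2, 0, 0, 0], [0, 0, -0.25, 0, 0, 0], [0, 0, -0.2, 0, 0, 0], [0, 0, 0, 0, 0, 0], [0, 0, 0, 0, 0, 0]])

```text
time: 6.9
position: [0.6223, 0.1136, 0.1357]
eef_rot: [-2.226, -2.215, 0.002]
wrist_force: [0.0, 0.3, -3.4]
opening: 0.0268
```

Run:
```python
from st import *
st(); d=pic("scene","c1");t=pic("top","c2")
import cv2
cv2.imwrite("pics/c1c.png",cv2.resize(d["image"][130:310,280:440,::-1],None,fx=3,fy=3))
cv2.imwrite("pics/c2c.png",cv2.resize(t["image"][100:260,140:340,::-1],None,fx=3,fy=3))
```

```text
t 6.9 pos [0.6223 0.1136 0.1357] jaw [ 1.    -0.005 -0.002] z [-0.002 -0.    -1.   ] open 0.0268 F [ 0.   0.3 -3.4] q [ 0.08  0.35 -0.13  1.09  0.    1.65]
yaw turn needed 0.005 tilt fix rotvec [ 0.    -0.002  0.   ]
```

View pics/c1c.png

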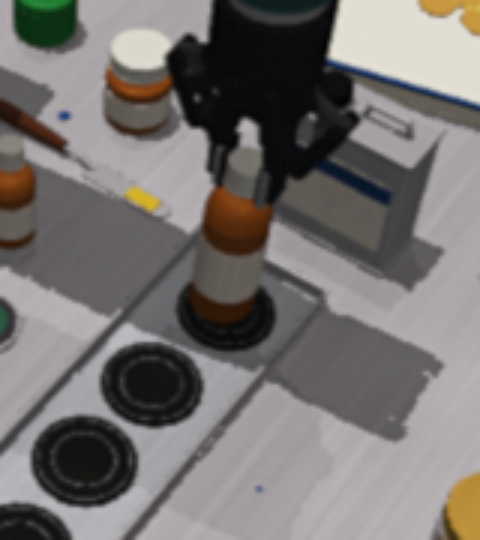

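View pics/c2c.png

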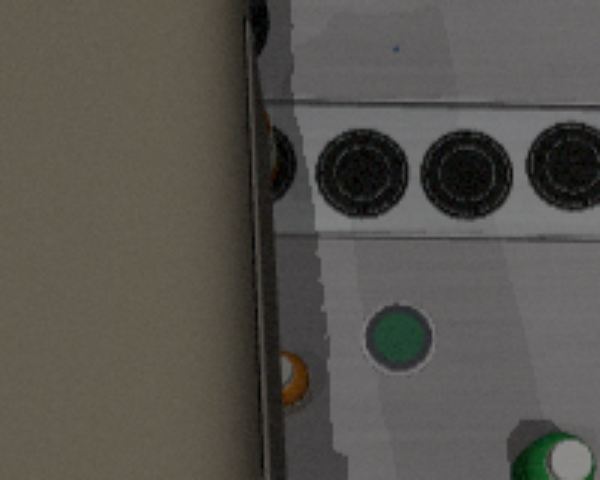

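The bottle hangs centred over the end mat (crop (225,315)), about 9 mm up. I'll lower it slowly.

Request:
arm_command(plan=[[0.02, 0.03, -0.05, 0, 0, 0], [0, 0, -0.05, 0, 0, 0], [0, 0, -0.04, 0, 0, 0], [0, 0, 0, 0, 0, 0]])

```text
time: 7.4
position: [0.6247, 0.1157, 0.1297]
eef_rot: [2.226, 2.216, 0.001]
wrist_force: [0.9, 0.3, -3.9]
opening: 0.0268
```

```bash
python3 st.py
```

```text
t 7.4 pos [0.6247 0.1157 0.1297] jaw [ 1.    -0.005  0.001] z [ 0.001  0.    -1.   ] open 0.0268 F [ 0.9  0.3 -3.9] q [ 0.08  0.36 -0.13  1.08  0.    1.66]
yaw turn needed 0.005 tilt fix rotvec [-0.     0.001  0.   ]
```

Request:
arm_command(plan=[[0, 0, -0.04, 0, 0, 0], [0, 0, -0.02, 0, 0, 0], [0, 0, 0, 0, 0, 0]])

```text
time: 7.7
position: [0.6252, 0.1157, 0.1273]
eef_rot: [2.226, 2.216, 0.002]
wrist_force: [-1.0, 0.1, -2.3]
opening: 0.0266
```

```bash
python3 st.py
```

```text
t 7.7 pos [0.6252 0.1157 0.1273] jaw [ 1.    -0.005  0.002] z [ 0.002  0.    -1.   ] open 0.0266 F [-1.   0.1 -2.3] q [ 0.08  0.36 -0.14  1.07  0.    1.66]
yaw turn needed 0.005 tilt fix rotvec [-0.     0.002  0.   ]
```

Request:
arm_command(plan=[[0, 0, -0.03, 0, 0, 0], [0, 0, 0, 0, 0, 0]])

```text
time: 7.9
position: [0.6258, 0.1159, 0.1276]
eef_rot: [2.225, 2.215, 0.005]
wrist_force: [0.2, 1.1, -3.4]
opening: 0.0272
```

```bash
python3 st.py
```

```text
t 7.9 pos [0.6258 0.1159 0.1276] jaw [ 1.    -0.004  0.004] z [ 0.004  0.001 -1.   ] open 0.0272 F [ 0.2  1.1 -3.4] q [ 0.08  0.36 -0.14  1.07  0.    1.66]
yaw turn needed 0.004 tilt fix rotvec [-0.001  0.004  0.   ]
```

Request:
arm_command(plan=[[-0.02, 0, -0.06, 0, 0, 0], [0, 0, -0.03, 0, 0, 0], [0, 0, 0, 0, 0, 0], [0, 0, 0, 0, 0, 0]])

```text
time: 8.3
position: [0.6266, 0.1162, 0.1271]
eef_rot: [2.223, 2.213, 0.012]
wrist_force: [-1.2, 0.6, -1.1]
opening: 0.0264
```

```bash
python3 st.py
python3 - <<'E'
from st import *
d=pic("scene","c3")
import cv2
cv2.imwrite("pics/c3c.png",cv2.resize(d["image"][160:250,310:400,::-1],None,fx=6,fy=6))
E
```

```text
t 8.3 pos [0.6266 0.1162 0.1271] jaw [ 1.    -0.004  0.009] z [ 0.009  0.002 -1.   ] open 0.0264 F [-1.2  0.6 -1.1] q [ 0.08  0.36 -0.14  1.06  0.    1.66]
yaw turn needed 0.004 tilt fix rotvec [-0.002  0.009  0.   ]
```

View pics/c3c.png

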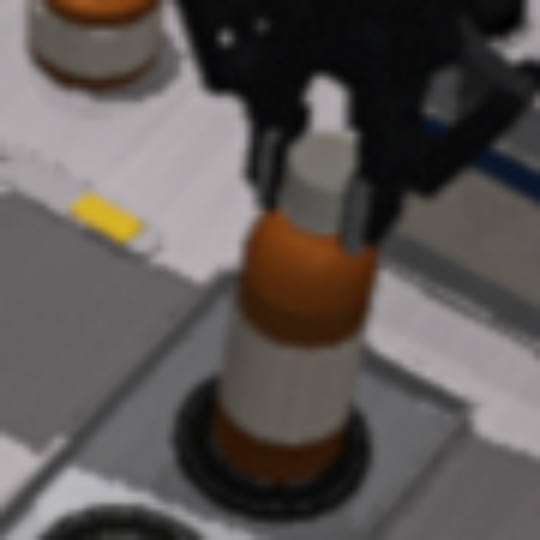

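The height stays at about 0.127 and the weight has come off the wrist, so the bottle is standing on the mat. Releasing it.

Request:
arm_command(plan=[[0, 0, 0, 0, 0, 0], [0, 0, 0, 0, 0, 0], [0, 0, 0, 0, 0, 0], [0, 0, 0, 0, 0, 0], [0, 0, 0, 0, 0, 0]], grip=0.7)

```text
time: 8.85
position: [0.628, 0.1162, 0.1275]
eef_rot: [2.222, 2.212, 0.015]
wrist_force: [-0.4, 1.0, 0.4]
opening: 0.0597
```

Request:
arm_command(plan=[[0, 0, 0.2, 0, 0.09, 0], [0, 0, 0.4, 0, 0, 0], [0, 0, 0.5, 0, 0, 0], [0, 0, 0.5, 0, 0, 0], [0, 0, 0.4, 0, 0, 0], [-0.5, -0.7, 0.1, 0, 0, 0], [-0.5, -0.9, 0, 0, 0, 0], [-0.5, -0.9, 0, 0, 0, 0], [-0.5, -0.9, 0, 0, 0, 0], [-0.5, -0.9, 0, 0, 0, 0], [-0.5, -0.9, 0, 0, 0, 0], [-0.5, -0.9, 0, 0, 0, 0], [-0.2, -0.9, 0, 0, 0, 0], [0, -0.6, 0, 0, 0, 0], [0, 0, 0, 0, 0, 0]])

```text
time: 10.35
position: [0.4422, -0.2644, 0.2391]
eef_rot: [2.213, 2.213, 0.009]
wrist_force: [0.4, 0.8, 0.5]
opening: 0.0595
```

```bash
python3 st.py
python3 - <<'E'
from st import *
pic("scene","d1")
pic("top","d2")
E
```

```text
t 10.35 pos [ 0.4422 -0.2644  0.2391] jaw [1.    0.    0.012] z [ 0.012 -0.004 -1.   ] open 0.0595 F [0.4 0.8 0.5] q [-0.67  0.07 -0.26  1.23  0.    0.9 ]
yaw turn needed -0.0 tilt fix rotvec [0.004 0.012 0.   ]
```

View pics/d1.png

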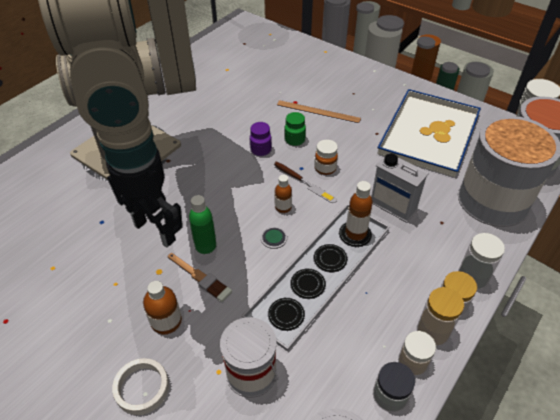

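View pics/d2.png

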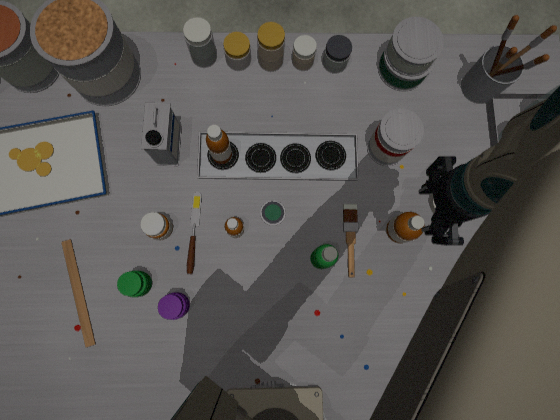

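The tall bottle stands on the mat next to the can (scene (358,215)), and the gripper is near the round bottle. I'll check the tall one's placement and move on to the round one.

```bash
cat > chk.py <<'E'
from h import *
def cap(d,h,c0):
    W=cloud(d); m=(np.hypot(W[...,0]-c0[0],W[...,1]-c0[1])<.04)&(abs(W[...,2]-h)<.005)
    P=W[m]
    if len(P)<20: return None
    (a,b),r=cv2.minEnclosingCircle(P[:,:2].astype(np.float32)); return P.mean(0).round(4),round(a,4),round(b,4),round(r,4),len(P)
E
python3 - <<'E'
from chk import *
for f in("d1","d2"): print(cap(load(f+".npz"),.156,(.624,.1155)))
E
```

```text
(array([0.6259, 0.1163, 0.1547]), 0.6256, 0.1166, 0.0167, 121)
(array([0.6212, 0.1194, 0.1558]), 0.6219, 0.1198, 0.0141, 152)
```

Request:
arm_command(plan=[[0, -0.25, -0.2, 0.02, 0.06, 0], [0, -0.27, -0.5, 0.02, 0.06, 0], [0, 0, -0.5, 0, 0, 0], [0, 0, -0.4, 0, 0, 0], [0, 0, 0, 0, 0, 0]])

```text
time: 10.95
position: [0.444, -0.285, 0.1549]
eef_rot: [-2.207, -2.233, -0.001]
wrist_force: [-0.6, 0.6, 0.5]
opening: 0.06
```

```bash
python3 st.py
```

```text
t 10.95 pos [ 0.444  -0.285   0.1549] jaw [ 1.     0.012 -0.001] z [-0.001  0.002 -1.   ] open 0.06 F [-0.6  0.6  0.5] q [-0.69  0.16 -0.34  1.07  0.    0.87]
yaw turn needed -0.012 tilt fix rotvec [-0.002 -0.001 -0.   ]
```

Tall is within 3 mm of its mat centre in both cameras. Descending on the round bottle.

Request:
arm_command(plan=[[-0.04, -0.13, 0, 0, 0, -0.1], [-0.02, -0.06, -0.2, 0, 0, 0], [0, 0, -0.4, 0, 0, 0], [0, 0, -0.35, 0, 0, 0], [0, 0, -0.15, 0, 0, 0], [0, 0, 0, 0, 0, 0]])

```text
time: 11.55
position: [0.4443, -0.297, 0.1012]
eef_rot: [2.212, 2.222, 0.001]
wrist_force: [-0.6, -0.3, 0.6]
opening: 0.0597
```

```bash
python3 st.py;  python3 - <<'E'
from st import *
d=pic("scene","e1")
import cv2
cv2.imwrite("pics/e1c.png",cv2.resize(d["image"][210:340,90:240,::-1],None,fx=4,fy=4))
E
```

```text
t 11.55 pos [ 0.4443 -0.297   0.1012] jaw [1.    0.005 0.005] z [ 0.005 -0.004 -1.   ] open 0.0597 F [-0.6 -0.3  0.6] q [-0.71  0.22 -0.39  0.95  0.    0.86]
yaw turn needed -0.005 tilt fix rotvec [0.004 0.005 0.   ]
```

View pics/e1c.png

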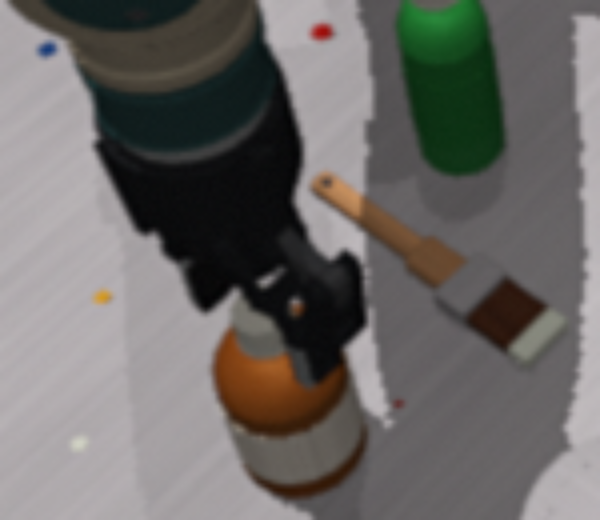

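Request:
arm_command(plan=[[-0.06, 0.08, -0.1, 0.04, 0.05, 0], [0, 0, 0, 0, 0, 0]])

```text
time: 11.8
position: [0.4424, -0.2939, 0.0981]
eef_rot: [2.214, 2.225, 0.001]
wrist_force: [0.9, 0.0, -0.6]
opening: 0.0598
```

```bash
python3 st.py
```

```text
t 11.8 pos [ 0.4424 -0.2939  0.0981] jaw [1.    0.005 0.002] z [ 0.002 -0.002 -1.   ] open 0.0598 F [ 0.9  0.  -0.6] q [-0.71  0.22 -0.4   0.95  0.    0.86]
yaw turn needed -0.005 tilt fix rotvec [0.002 0.002 0.   ]
```

Request:
arm_command(plan=[[-0.02, 0.03, -0.08, 0.02, 0.02, 0], [0, 0, 0, 0, 0, 0]])

```text
time: 12.0
position: [0.442, -0.2928, 0.095]
eef_rot: [2.215, 2.225, 0.001]
wrist_force: [-0.5, -0.6, -2.0]
opening: 0.0596
```

Request:
arm_command(plan=[[0, 0, 0, 0, 0, 0], [0, 0, 0, 0, 0, 0], [0, 0, 0, 0, 0, 0], [0, 0, 0, 0, 0, 0], [0, 0, 0, 0, 0, 0], [0, 0, 0, 0, 0, 0], [0, 0, 0, 0, 0, 0]], grip=0.15, grip_force=45)

```text
time: 12.7
position: [0.4421, -0.293, 0.0956]
eef_rot: [2.214, 2.225, 0.0]
wrist_force: [-0.9, 0.1, -0.3]
opening: 0.0269
```

```bash
python3 st.py
```

```text
t 12.7 pos [ 0.4421 -0.293   0.0956] jaw [1.    0.005 0.002] z [ 0.002 -0.002 -1.   ] open 0.0269 F [-0.9  0.1 -0.3] q [-0.71  0.22 -0.41  0.94 -0.    0.86]
yaw turn needed -0.005 tilt fix rotvec [0.002 0.002 0.   ]
```

Gripped at 27 mm, matching the cap. Lifting.

Request:
arm_command(plan=[[0, 0, 0.1, 0, 0, 0], [0, 0, 0.25, 0, 0, 0], [0, 0, 0.4, 0, 0, 0], [0, 0, 0.35, 0, 0, 0], [0, 0, 0.2, 0, 0, 0], [0, 0, 0, 0, 0, 0]])

```text
time: 13.3
position: [0.4401, -0.2909, 0.1627]
eef_rot: [-2.214, -2.225, -0.001]
wrist_force: [-1.0, -0.2, -3.2]
opening: 0.0264
```

Run:
```python
from st import *
st(); d=pic("scene","e2")
import cv2
cv2.imwrite("pics/e2c.png",cv2.resize(d["image"][190:340,90:240,::-1],None,fx=4,fy=4))
```

```text
t 13.3 pos [ 0.4401 -0.2909  0.1627] jaw [ 1.     0.005 -0.002] z [-0.002  0.002 -1.   ] open 0.0264 F [-1.  -0.2 -3.2] q [-0.71  0.15 -0.33  1.09  0.    0.86]
yaw turn needed -0.005 tilt fix rotvec [-0.002 -0.002 -0.   ]
```

View pics/e2c.png

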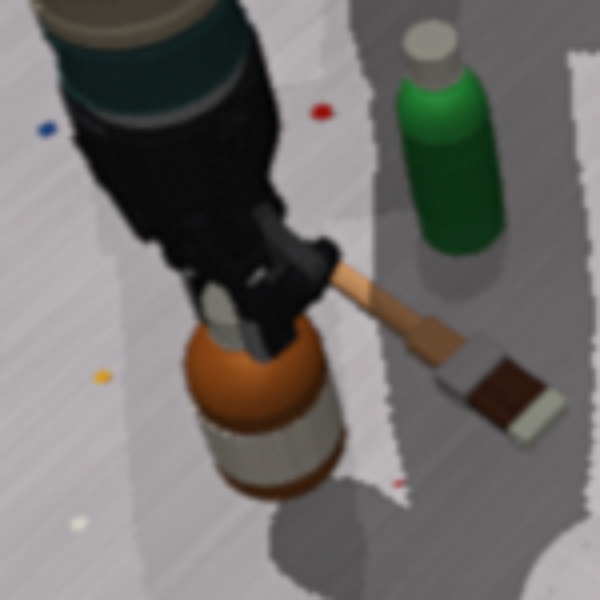

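Request:
arm_command(plan=[[0.1, 0.2, 0.02, 0, 0, 0], [0.2, 0.35, 0.02, 0, -0.02, 0], [0.3, 0.5, 0.03, 0, -0.02, 0], [0.35, 0.55, 0.03, 0, -0.02, 0], [0.35, 0.55, 0.03, 0, -0.02, 0], [0.35, 0.55, 0.03, 0, -0.02, 0], [0.35, 0.55, 0.03, 0, -0.02, 0], [0.35, 0.55, 0.03, 0, -0.02, 0], [0.35, 0.55, 0.03, 0, -0.02, 0], [0.3, 0.55, 0.03, 0, -0.02, 0], [0.2, 0.45, 0.03, 0, -0.02, 0], [0.15, 0.3, 0, 0, -0.02, 0], [0.1, 0.15, 0, 0, 0, 0], [0, 0, 0, 0, 0, 0], [0, 0, 0, 0, 0, 0]])

```text
time: 14.85
position: [0.6077, 0.0253, 0.1617]
eef_rot: [-2.203, -2.218, -0.011]
wrist_force: [-0.6, -0.2, -2.7]
opening: 0.027
```

```bash
python3 st.py
```

```text
t 14.85 pos [0.6077 0.0253 0.1617] jaw [ 1.     0.007 -0.006] z [-0.006  0.016 -1.   ] open 0.027 F [-0.6 -0.2 -2.7] q [-0.07  0.29 -0.15  1.13  0.02  1.49]
yaw turn needed -0.007 tilt fix rotvec [-0.016 -0.006 -0.   ]
```

Request:
arm_command(plan=[[0.1, 0, 0, -0.08, -0.03, -0.05], [0.1, 0.02, -0.15, -0.08, -0.03, 0], [0, 0, -0.25, 0, 0, 0], [0, 0, -0.25, 0, 0, 0], [0, 0, -0.2, 0, 0, 0], [0, 0, 0, 0, 0, 0], [0, 0, 0, 0, 0, 0]])

```text
time: 15.55
position: [0.6158, 0.023, 0.1133]
eef_rot: [-2.224, -2.216, 0.007]
wrist_force: [-0.0, 0.5, -2.7]
opening: 0.0265
```

Run:
```python
from st import *
st(); d=pic("scene","f1")
import cv2
cv2.imwrite("pics/f1c.png",cv2.resize(d["image"][160:300,260:400,::-1],None,fx=4,fy=4))
```

```text
t 15.55 pos [0.6158 0.023  0.1133] jaw [ 1.    -0.004 -0.004] z [-0.004 -0.002 -1.   ] open 0.0265 F [-0.   0.5 -2.7] q [-0.07  0.35 -0.19  1.04 -0.    1.51]
yaw turn needed 0.004 tilt fix rotvec [ 0.002 -0.004  0.   ]
```

View pics/f1c.png

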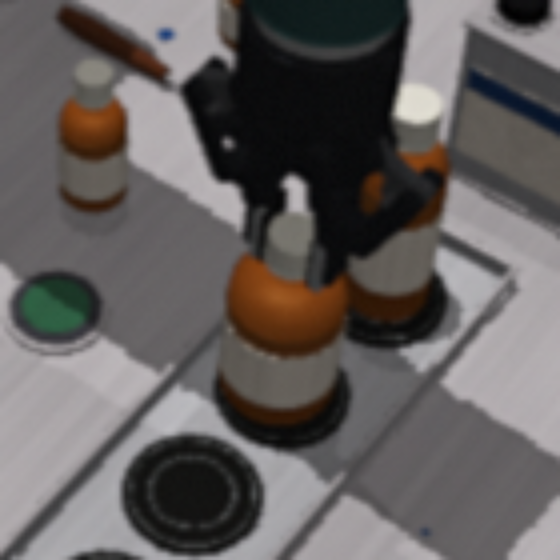

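The round bottle is centred over mat 2, clear of tall. Lowering it.

Request:
arm_command(plan=[[0.02, 0.06, -0.08, 0, -0.03, 0], [0, 0, -0.07, 0, 0, 0], [0, 0, -0.05, 0, 0, 0], [0, 0, -0.03, 0, 0, 0], [0, 0, 0, 0, 0, 0], [0, 0, 0, 0, 0, 0]])

```text
time: 16.2
position: [0.618, 0.0265, 0.1025]
eef_rot: [2.223, 2.216, 0.0]
wrist_force: [-0.3, 0.4, -4.0]
opening: 0.027
```

```bash
python3 st.py
```

```text
t 16.2 pos [0.618  0.0265 0.1025] jaw [ 1.    -0.003  0.002] z [ 0.002 -0.002 -1.   ] open 0.027 F [-0.3  0.4 -4. ] q [-0.06  0.36 -0.2   1.01 -0.    1.51]
yaw turn needed 0.003 tilt fix rotvec [0.002 0.002 0.   ]
```

Request:
arm_command(plan=[[0, 0, -0.05, 0, 0, 0], [0, 0, -0.03, 0, 0, 0], [0, 0, 0, 0, 0, 0]])

```text
time: 16.5
position: [0.6189, 0.0264, 0.1022]
eef_rot: [2.222, 2.214, 0.002]
wrist_force: [-0.0, 0.4, -3.3]
opening: 0.0265
```

```bash
python3 st.py
```

```text
t 16.5 pos [0.6189 0.0264 0.1022] jaw [ 1.    -0.003  0.004] z [ 0.004 -0.002 -1.   ] open 0.0265 F [-0.   0.4 -3.3] q [-0.06  0.36 -0.2   1.01 -0.    1.51]
yaw turn needed 0.003 tilt fix rotvec [0.002 0.004 0.   ]
```

Request:
arm_command(plan=[[-0.02, 0, -0.05, 0, 0, 0], [0, 0, -0.03, 0, 0, 0], [0, 0, 0, 0, 0, 0]])

```text
time: 16.8
position: [0.6195, 0.0262, 0.1018]
eef_rot: [2.22, 2.212, 0.007]
wrist_force: [0.8, 0.8, -3.3]
opening: 0.0267
```

```bash
python3 st.py
```

```text
t 16.8 pos [0.6195 0.0262 0.1018] jaw [ 1.    -0.003  0.009] z [ 0.008 -0.003 -1.   ] open 0.0267 F [ 0.8  0.8 -3.3] q [-0.06  0.36 -0.21  1.   -0.    1.51]
yaw turn needed 0.003 tilt fix rotvec [0.003 0.008 0.   ]
```

Request:
arm_command(plan=[[0, 0, 0, 0, 0, 0], [0, 0, 0, 0, 0, 0], [0, 0, 0, 0, 0, 0], [0, 0, 0, 0, 0, 0], [0, 0, 0, 0, 0, 0]], grip=0.7)

```text
time: 17.3
position: [0.6215, 0.026, 0.1026]
eef_rot: [2.218, 2.21, 0.011]
wrist_force: [0.9, -0.7, -0.4]
opening: 0.0598
```

Request:
arm_command(plan=[[0, 0, 0.2, 0, 0.09, 0], [0, 0, 0.4, 0, 0, 0], [0, 0, 0.4, 0, 0, 0], [0, 0, 0.4, 0, 0, 0], [0, 0, 0.3, 0, 0, 0], [-0.4, 0.1, 0, 0, 0, 0], [-0.5, 0.2, 0, 0, 0, 0], [-0.5, 0.2, 0, 0, 0, 0], [-0.5, 0.2, 0, 0, 0, 0], [-0.5, 0.2, 0, 0, 0, 0], [-0.5, 0.1, 0, 0, 0, 0], [-0.3, 0.1, 0, 0, 0, 0], [0, 0, 0, 0, 0, 0]])

```text
time: 18.6
position: [0.4568, 0.0821, 0.1904]
eef_rot: [2.222, 2.212, 0.004]
wrist_force: [-0.2, 0.0, -0.1]
opening: 0.06
```

Run:
```python
from st import *
from chk import cap
st(); d=pic("scene","g1"); t=pic("top","g2")
for x in(d,t): print(cap(x,.156,(.624,.1155)),cap(x,.128,(.6165,.0265)))
```

```text
t 18.6 pos [0.4568 0.0821 0.1904] jaw [ 1.    -0.005  0.006] z [ 0.006 -0.003 -1.   ] open 0.06 F [-0.2  0.  -0.1] q [ 0.04  0.01 -0.42  1.13 -0.    1.62]
yaw turn needed 0.005 tilt fix rotvec [0.003 0.006 0.   ]
(array([0.6259, 0.1167, 0.1546]), 0.6253, 0.1176, 0.0153, 119) (array([0.6203, 0.0236, 0.1269]), 0.62, 0.0241, 0.0155, 130)
None (array([0.6157, 0.027 , 0.1277]), 0.6165, 0.027, 0.0142, 141)
```

View pics/g1.png

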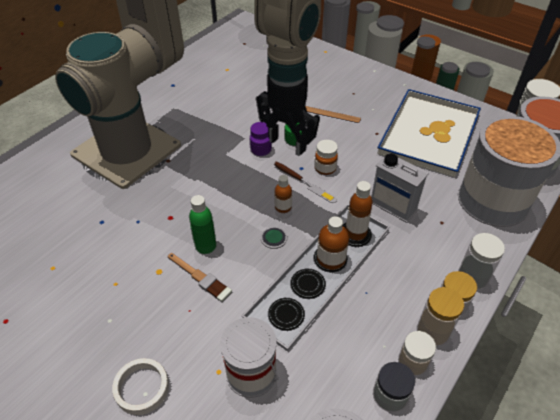

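Tall and round are both upright on their mats, within 3 mm of centre. Next the small bottle at scene (284,195).

Request:
arm_command(plan=[[-0.1, 0.02, 0, 0.03, 0.06, 0], [-0.12, 0.04, -0.2, 0, 0, 0], [0, 0, -0.4, 0, 0, 0], [0, 0, -0.4, 0, 0, 0], [0, 0, -0.4, 0, 0, 0], [0, 0, -0.2, 0, 0, 0], [0, 0, 0, 0, 0, 0]])

```text
time: 19.4
position: [0.452, 0.0838, 0.1065]
eef_rot: [2.229, 2.21, 0.006]
wrist_force: [0.0, -0.8, 0.3]
opening: 0.0598
```

Run:
```python
from st import *
st(); d=pic("scene","g3")
import cv2
cv2.imwrite("pics/g3c.png",cv2.resize(d["image"][110:230,220:340,::-1],None,fx=4,fy=4))
```

```text
t 19.4 pos [0.452  0.0838 0.1065] jaw [ 1.    -0.009  0.005] z [ 0.005  0.    -1.   ] open 0.0598 F [ 0.  -0.8  0.3] q [ 0.04  0.09 -0.54  0.94  0.    1.62]
yaw turn needed 0.009 tilt fix rotvec [-0.     0.005  0.   ]
```

View pics/g3c.png

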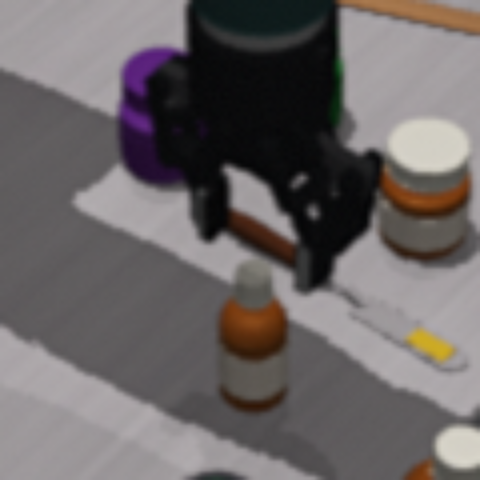

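Request:
arm_command(plan=[[-0.13, 0.02, 0, 0, 0.05, 0.05], [0, 0, -0.25, 0, 0, 0], [0, 0, -0.25, 0, 0, 0], [0, 0, -0.2, 0, 0, 0], [0, 0, 0, 0, 0, 0]])

```text
time: 19.95
position: [0.4479, 0.0851, 0.0719]
eef_rot: [2.222, 2.215, 0.007]
wrist_force: [-0.7, -0.3, 1.0]
opening: 0.0596
```

```bash
python3 st.py
```

```text
t 19.95 pos [0.4479 0.0851 0.0719] jaw [ 1.    -0.003  0.006] z [ 0.006  0.001 -1.   ] open 0.0596 F [-0.7 -0.3  1. ] q [ 0.05  0.12 -0.59  0.85  0.    1.62]
yaw turn needed 0.003 tilt fix rotvec [-0.001  0.006  0.   ]
```

Request:
arm_command(plan=[[-0.04, 0, -0.02, 0, 0.05, 0], [0, 0, 0, 0, 0, 0]])

```text
time: 20.15
position: [0.4454, 0.0851, 0.0703]
eef_rot: [-2.224, -2.217, -0.0]
wrist_force: [-0.9, 0.2, -0.7]
opening: 0.0603
```

Request:
arm_command(plan=[[0, 0, 0, 0, 0, 0], [0, 0, 0, 0, 0, 0], [0, 0, 0, 0, 0, 0], [0, 0, 0, 0, 0, 0], [0, 0, 0, 0, 0, 0], [0, 0, 0, 0, 0, 0], [0, 0, 0, 0, 0, 0]], grip=0.1, grip_force=30)

```text
time: 20.85
position: [0.4461, 0.0851, 0.0711]
eef_rot: [2.225, 2.218, 0.002]
wrist_force: [-0.0, 1.0, -1.7]
opening: 0.021
```

```bash
python3 st.py
```

```text
t 20.85 pos [0.4461 0.0851 0.0711] jaw [ 1.    -0.003  0.001] z [ 0.001  0.001 -1.   ] open 0.021 F [-0.   1.  -1.7] q [ 0.05  0.13 -0.59  0.86  0.    1.62]
yaw turn needed 0.003 tilt fix rotvec [-0.001  0.001  0.   ]
```

Gripped at 21 mm, matching the 22 mm cap. Lifting and moving sideways to y = -0.055 before going forward.

Request:
arm_command(plan=[[0, 0, 0.1, 0, 0, 0], [0, 0, 0.25, 0, 0, 0], [0, 0, 0.4, 0, 0, 0], [0, 0, 0.4, 0, 0, 0], [0, 0, 0.3, 0, 0, 0], [0, -0.2, 0, 0, 0, 0], [0, -0.35, 0, 0, 0, 0], [0, -0.4, 0, 0, 0, 0], [0, -0.4, 0, 0, 0, 0], [0, -0.4, 0, 0, 0, 0], [0, -0.4, 0, 0, 0, 0], [0, -0.3, 0, 0, 0, 0], [0, -0.15, 0, 0, 0, 0], [0, 0, 0, 0, 0, 0]])

```text
time: 22.25
position: [0.4404, -0.0535, 0.1422]
eef_rot: [-2.222, -2.215, 0.008]
wrist_force: [-0.5, 0.1, -1.2]
opening: 0.021
```

Run:
```python
from st import *
st(); d=pic("scene","g5")
import cv2
cv2.imwrite("pics/g5c.png",cv2.resize(d["image"][110:290,180:360,::-1],None,fx=3,fy=3))
```

```text
t 22.25 pos [ 0.4404 -0.0535  0.1422] jaw [ 1.    -0.003 -0.007] z [-0.007 -0.001 -1.   ] open 0.021 F [-0.5  0.1 -1.2] q [-0.27  0.03 -0.52  1.03 -0.    1.31]
yaw turn needed 0.003 tilt fix rotvec [ 0.001 -0.007  0.   ]
```

View pics/g5c.png

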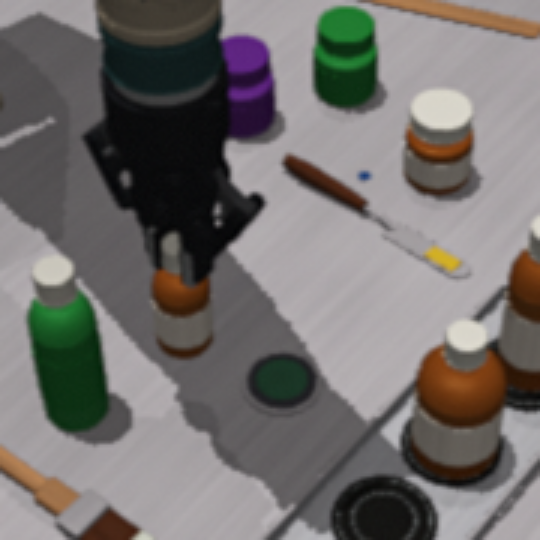

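Request:
arm_command(plan=[[0.15, 0, 0.02, 0, -0.05, 0], [0.3, 0, 0.02, 0, -0.03, 0], [0.4, 0, 0.03, 0, -0.03, 0], [0.4, 0, 0.03, 0, -0.03, 0], [0.4, 0, 0.03, 0, -0.03, 0], [0.4, 0, 0.03, 0, -0.03, 0], [0.4, 0, 0.03, 0, -0.03, 0], [0.4, 0, 0.03, 0, -0.03, 0], [0.3, 0, 0.02, 0, -0.03, 0], [0.2, 0, 0, 0, -0.02, 0], [0.1, 0, 0, 0, 0, 0], [0, 0, 0, 0, 0, 0], [0, 0, 0, 0, 0, 0]])

```text
time: 23.6
position: [0.6312, -0.0434, 0.153]
eef_rot: [2.194, 2.219, 0.037]
wrist_force: [0.5, 0.2, -1.7]
opening: 0.0207
```

```bash
python3 st.py
```

```text
t 23.6 pos [ 0.6312 -0.0434  0.153 ] jaw [0.999 0.011 0.032] z [ 0.032  0.002 -0.999] open 0.0207 F [ 0.5  0.2 -1.7] q [-0.17  0.32 -0.14  1.08  0.01  1.39]
yaw turn needed -0.011 tilt fix rotvec [-0.002  0.032  0.   ]
```

Request:
arm_command(plan=[[-0.12, -0.12, -0.1, 0, 0.16, -0.05], [-0.13, -0.12, -0.2, 0, 0.16, -0.05], [0, 0, -0.3, 0, 0, 0], [0, 0, -0.3, 0, 0, 0], [0, 0, -0.25, 0, 0, 0], [0, 0, 0, 0, 0, 0], [0, 0, 0, 0, 0, 0]])

```text
time: 24.3
position: [0.6122, -0.057, 0.0885]
eef_rot: [-2.218, -2.213, 0.007]
wrist_force: [-0.5, -0.7, -1.3]
opening: 0.0212
```

```bash
python3 st.py
```

```text
t 24.3 pos [ 0.6122 -0.057   0.0885] jaw [ 1.    -0.002 -0.009] z [-0.009  0.003 -1.   ] open 0.0212 F [-0.5 -0.7 -1.3] q [-0.2   0.37 -0.21  1.    0.    1.37]
yaw turn needed 0.002 tilt fix rotvec [-0.003 -0.009 -0.   ]
```

Request:
arm_command(plan=[[0.08, 0.02, -0.04, 0, -0.08, 0], [0, 0, -0.06, 0, 0, 0], [0, 0, -0.04, 0, 0, 0], [0, 0, 0, 0, 0, 0], [0, 0, 0, 0, 0, 0]])

```text
time: 24.8
position: [0.6183, -0.056, 0.0828]
eef_rot: [2.223, 2.219, 0.006]
wrist_force: [0.2, 0.2, -0.6]
opening: 0.0206
```

Run:
```python
from st import *
st(); d=pic("scene","h1")
import cv2
cv2.imwrite("pics/h1c.png",cv2.resize(d["image"][180:320,240:380,::-1],None,fx=4,fy=4))
```

```text
t 24.8 pos [ 0.6183 -0.056   0.0828] jaw [ 1.    -0.002  0.003] z [ 0.003  0.002 -1.   ] open 0.0206 F [ 0.2  0.2 -0.6] q [-0.2   0.38 -0.22  0.97  0.    1.38]
yaw turn needed 0.002 tilt fix rotvec [-0.002  0.003  0.   ]
```

View pics/h1c.png

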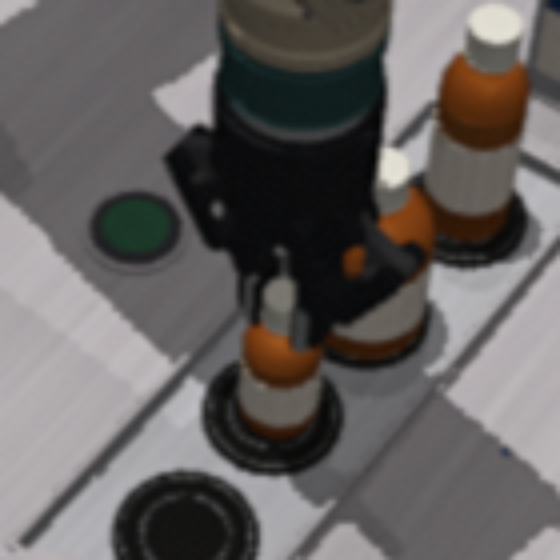

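The small bottle is over the third mat (crop (275,415)), about 6 mm up. Lowering.

Request:
arm_command(plan=[[-0.02, 0, -0.05, 0, 0.03, 0], [0, 0, -0.05, 0, 0, 0], [0, 0, -0.04, 0, 0, 0], [0, 0, 0, 0, 0, 0], [0, 0, 0, 0, 0, 0]])

```text
time: 25.35
position: [0.6183, -0.0562, 0.0771]
eef_rot: [2.223, 2.219, 0.005]
wrist_force: [-0.7, -0.0, -0.8]
opening: 0.021
```

```bash
python3 st.py
```

```text
t 25.35 pos [ 0.6183 -0.0562  0.0771] jaw [ 1.    -0.002  0.002] z [ 0.002  0.002 -1.   ] open 0.021 F [-0.7 -0.  -0.8] q [-0.2   0.38 -0.22  0.96  0.    1.38]
yaw turn needed 0.002 tilt fix rotvec [-0.002  0.002  0.   ]
```

Request:
arm_command(plan=[[-0.02, 0, -0.04, 0, 0, 0], [0, 0, -0.03, 0, 0, 0], [0, 0, 0, 0, 0, 0]])

```text
time: 25.65
position: [0.6188, -0.0563, 0.0775]
eef_rot: [2.221, 2.218, 0.008]
wrist_force: [0.4, -0.4, -1.4]
opening: 0.0206
```

```bash
python3 st.py
```

```text
t 25.65 pos [ 0.6188 -0.0563  0.0775] jaw [ 1.    -0.002  0.006] z [ 0.006  0.001 -1.   ] open 0.0206 F [ 0.4 -0.4 -1.4] q [-0.2   0.38 -0.22  0.96  0.    1.38]
yaw turn needed 0.002 tilt fix rotvec [-0.001  0.006  0.   ]
```

Request:
arm_command(plan=[[0, 0, 0, 0, 0, 0], [0, 0, 0, 0, 0, 0], [0, 0, 0, 0, 0, 0], [0, 0, 0, 0, 0, 0], [0, 0, 0, 0, 0, 0]], grip=0.6)

```text
time: 26.15
position: [0.619, -0.0564, 0.0769]
eef_rot: [2.221, 2.217, 0.008]
wrist_force: [0.6, 1.0, 0.4]
opening: 0.0515
```

Request:
arm_command(plan=[[0, 0, 0.2, 0, 0.05, 0], [0, 0, 0.4, 0, 0, 0], [0, 0, 0.5, 0, 0, 0], [0, 0, 0.5, 0, 0, 0], [0, 0, 0.4, 0, 0, 0], [-0.6, 0.2, 0, 0, 0, 0], [-0.7, 0.5, 0, 0, 0, 0], [-0.7, 0.8, 0, 0, 0, 0], [-0.6, 0.8, 0, 0, 0, 0], [-0.4, 0.8, 0, 0, 0, 0], [-0.2, 0.8, 0, 0, 0, 0], [0, 0.8, 0, 0, 0, 0], [0, 0.7, 0, 0, 0, 0], [0, 0.5, 0, 0, 0, 0], [0, 0.2, 0, 0, 0, 0], [0, 0, 0, 0, 0, 0]])

```text
time: 27.75
position: [0.4567, 0.256, 0.1943]
eef_rot: [2.22, 2.208, 0.021]
wrist_force: [0.6, -0.1, -0.0]
opening: 0.0511
```

Run:
```python
from st import *
from chk import cap
st(); d=pic("scene","i1"); t=pic("top","i2")
for x in(d,t): print(cap(x,.156,(.624,.1155)),cap(x,.128,(.6165,.0265)),cap(x,.104,(.6155,-.056)),cap(x,.072,(.45,.2555)))
```

```text
t 27.75 pos [0.4567 0.256  0.1943] jaw [ 1.    -0.005  0.017] z [ 0.017  0.002 -1.   ] open 0.0511 F [ 0.6 -0.1 -0. ] q [ 0.39  0.11 -0.31  1.13 -0.    1.97]
yaw turn needed 0.005 tilt fix rotvec [-0.002  0.017  0.   ]
(array([0.6258, 0.1164, 0.1549]), 0.6253, 0.1172, 0.0154, 119) (array([0.6206, 0.0237, 0.127 ]), 0.6212, 0.0246, 0.0146, 129) (array([ 0.6205, -0.0571,  0.1029]), 0.6181, -0.0569, 0.0128, 89) (array([0.4532, 0.2535, 0.0708]), 0.4537, 0.2556, 0.0267, 236)
(array([0.6213, 0.1193, 0.1558]), 0.6217, 0.1196, 0.0139, 151) (array([0.6159, 0.0271, 0.1278]), 0.6167, 0.027, 0.0144, 139) (array([ 0.6157, -0.0541,  0.1036]), 0.616, -0.0543, 0.0108, 81) (array([0.448 , 0.2566, 0.0723]), 0.4483, 0.2572, 0.0253, 441)
```

View pics/i1.png

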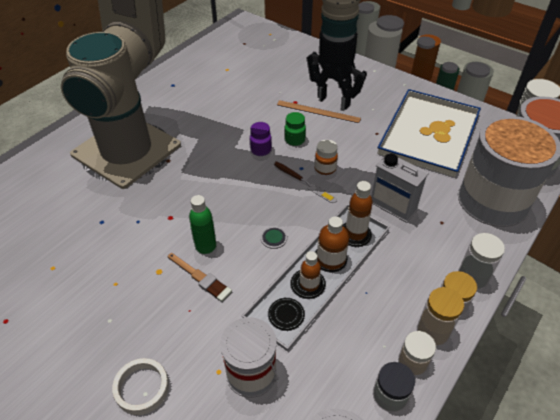

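Three bottles are upright and in place. Next the squat jar at scene (326,157), with the jaws fully open.

Request:
arm_command(plan=[[-0.06, 0, 0, 0, 0.1, 0], [-0.05, 0, -0.2, 0, 0.06, 0], [0, 0, -0.4, 0, 0, 0], [0, 0, -0.4, 0, 0, 0], [0, 0, -0.4, 0, 0, 0], [0, 0, -0.3, 0, 0, 0], [0, 0, 0, 0, 0, 0]], grip=0.95)

```text
time: 28.55
position: [0.4498, 0.2468, 0.1037]
eef_rot: [-2.24, -2.2, 0.006]
wrist_force: [-0.5, 0.4, 0.4]
opening: 0.0812
```

```bash
python3 st.py
```

```text
t 28.55 pos [0.4498 0.2468 0.1037] jaw [ 1.    -0.018 -0.004] z [-0.004 -0.001 -1.   ] open 0.0812 F [-0.5  0.4  0.4] q [ 0.38  0.19 -0.43  0.96  0.    1.96]
yaw turn needed 0.018 tilt fix rotvec [ 0.001 -0.004  0.   ]
```

Request:
arm_command(plan=[[0.03, 0.1, 0, 0, 0, 0.15], [0, 0.08, -0.2, 0, 0, 0], [0, 0, -0.35, 0, 0, 0], [0, 0, -0.3, 0, 0, 0], [0, 0, -0.2, 0, 0, 0], [0, 0, 0, 0, 0, 0]])

```text
time: 29.15
position: [0.4545, 0.2572, 0.0511]
eef_rot: [-2.225, -2.217, -0.003]
wrist_force: [-0.7, -0.9, -0.5]
opening: 0.0812
```

Run:
```python
from st import *
st(); d=pic("scene","j1")
import cv2
cv2.imwrite("pics/j1c.png",cv2.resize(d["image"][80:220,260:400,::-1],None,fx=4,fy=4))
```

```text
t 29.15 pos [0.4545 0.2572 0.0511] jaw [ 1.    -0.004  0.001] z [ 0.001  0.001 -1.   ] open 0.0812 F [-0.7 -0.9 -0.5] q [ 0.39  0.26 -0.47  0.84  0.    1.96]
yaw turn needed 0.004 tilt fix rotvec [-0.001  0.001  0.   ]
```

View pics/j1c.png

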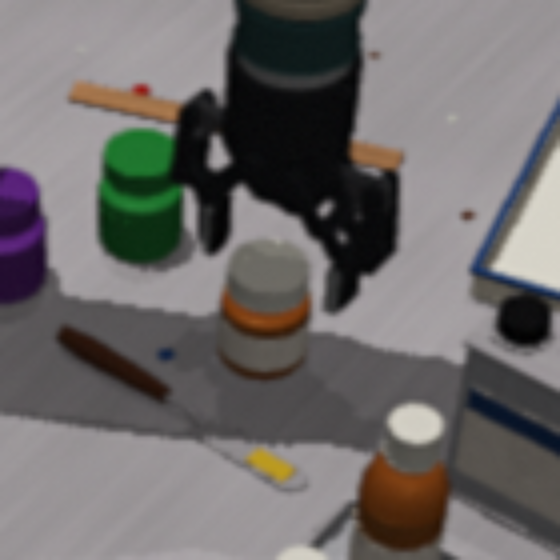

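Request:
arm_command(plan=[[-0.07, -0.03, -0.1, 0, 0, 0], [0, 0, -0.06, 0, 0, 0], [0, 0, 0, 0, 0, 0]])

```text
time: 29.5
position: [0.4528, 0.2566, 0.045]
eef_rot: [2.224, 2.217, 0.01]
wrist_force: [-0.1, 0.2, -1.2]
opening: 0.081
```

```bash
python3 st.py
```

```text
t 29.5 pos [0.4528 0.2566 0.045 ] jaw [ 1.    -0.003  0.005] z [ 0.005  0.003 -1.   ] open 0.081 F [-0.1  0.2 -1.2] q [ 0.39  0.26 -0.48  0.82  0.    1.97]
yaw turn needed 0.003 tilt fix rotvec [-0.003  0.005  0.   ]
```

Request:
arm_command(plan=[[-0.03, -0.02, -0.05, -0.02, 0.05, 0], [0, 0, 0, 0, 0, 0]])

```text
time: 29.7
position: [0.4516, 0.2557, 0.0429]
eef_rot: [-2.225, -2.217, -0.003]
wrist_force: [-0.1, -0.1, -0.6]
opening: 0.0808
```

Request:
arm_command(plan=[[0, 0, 0, 0, 0, 0], [0, 0, 0, 0, 0, 0], [0, 0, 0, 0, 0, 0], [0, 0, 0, 0, 0, 0], [0, 0, 0, 0, 0, 0], [0, 0, 0, 0, 0, 0], [0, 0, 0, 0, 0, 0]], grip=0.4, grip_force=40)

```text
time: 30.4
position: [0.4522, 0.256, 0.0435]
eef_rot: [-2.225, -2.218, -0.005]
wrist_force: [0.3, 0.9, 0.7]
opening: 0.0488
```

```bash
python3 st.py
```

```text
t 30.4 pos [0.4522 0.256  0.0435] jaw [ 1.    -0.003  0.002] z [ 0.002  0.002 -1.   ] open 0.0488 F [0.3 0.9 0.7] q [ 0.39  0.27 -0.48  0.82  0.    1.96]
yaw turn needed 0.003 tilt fix rotvec [-0.002  0.002  0.   ]
```

Request:
arm_command(plan=[[0, 0, 0.1, 0, 0, 0], [0, 0, 0.25, 0, 0, 0], [0, 0, 0.4, 0, 0, 0], [0, 0, 0.4, 0, 0, 0], [0, 0, 0.25, 0, 0, 0], [0, -0.1, 0, 0, 0, 0], [0, 0, 0, 0, 0, 0]])

```text
time: 31.1
position: [0.4504, 0.2498, 0.1176]
eef_rot: [-2.225, -2.218, -0.001]
wrist_force: [-1.0, -0.1, -2.3]
opening: 0.0488
```

Run:
```python
from st import *
st(); d=pic("scene","j3")
import cv2
cv2.imwrite("pics/j3c.png",cv2.resize(d["image"][80:220,260:400,::-1],None,fx=4,fy=4))
```

```text
t 31.1 pos [0.4504 0.2498 0.1176] jaw [ 1.    -0.003 -0.   ] z [-0.     0.001 -1.   ] open 0.0488 F [-1.  -0.1 -2.3] q [ 0.38  0.17 -0.41  0.99  0.    1.95]
yaw turn needed 0.003 tilt fix rotvec [-0.001 -0.    -0.   ]
```

View pics/j3c.png

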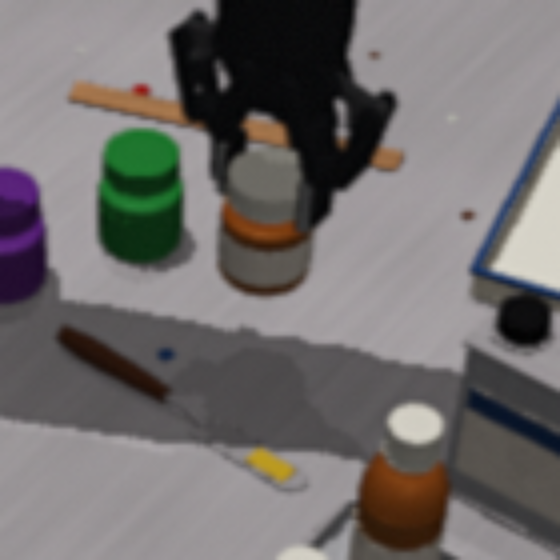

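The jar is lifted upright. I'll carry it sideways in front of the row at x≈0.48.

Request:
arm_command(plan=[[0.05, -0.2, 0, 0, 0, 0], [0.05, -0.35, 0, 0, 0, 0], [0.1, -0.5, 0, 0, 0, 0], [0.1, -0.5, 0, 0, 0, 0], [0.1, -0.5, 0, 0, 0, 0], [0.1, -0.5, 0, 0, 0, 0], [0.1, -0.5, 0, 0, 0, 0], [0.05, -0.5, 0, 0, 0, 0], [0.05, -0.5, 0, 0, 0, 0], [0, -0.5, 0, 0, 0, 0], [0, -0.5, 0, 0, 0, 0], [0, -0.5, 0, 0, 0, 0], [0, -0.5, 0, 0, 0, 0], [0, -0.5, 0, 0, 0, 0], [0, -0.4, 0, 0, 0, 0], [0, -0.3, 0, 0, 0, 0], [0, -0.15, 0, 0, 0, 0], [0, 0, 0, 0, 0, 0]])

```text
time: 32.95
position: [0.4708, -0.1448, 0.1005]
eef_rot: [-2.215, -2.199, 0.035]
wrist_force: [0.7, 0.2, -1.8]
opening: 0.0485
```

```bash
python3 st.py
```

```text
t 32.95 pos [ 0.4708 -0.1448  0.1005] jaw [ 1.    -0.007 -0.031] z [-0.031 -0.001 -1.   ] open 0.0485 F [ 0.7  0.2 -1.8] q [-0.42  0.17 -0.45  0.97 -0.01  1.16]
yaw turn needed 0.007 tilt fix rotvec [ 0.001 -0.031  0.   ]
```

Request:
arm_command(plan=[[0.15, 0, 0.05, 0, -0.15, 0], [0.3, 0, 0.05, 0, -0.1, 0], [0.4, 0, 0.05, 0, 0, 0], [0.4, 0, 0.05, 0, 0, 0], [0.4, 0, 0.03, 0, 0, 0], [0.4, 0, 0.03, 0, 0, 0], [0.35, 0, 0.03, 0, 0, 0], [0.2, 0, 0, 0, 0, 0], [0.1, 0, 0, 0, 0, 0], [0, 0, 0, 0, 0, 0], [0, 0, 0, 0, 0, 0]])

```text
time: 34.05
position: [0.6173, -0.1356, 0.1156]
eef_rot: [-2.217, -2.225, -0.003]
wrist_force: [0.0, -0.0, -1.5]
opening: 0.0484
```

```bash
python3 st.py
```

```text
t 34.05 pos [ 0.6173 -0.1356  0.1156] jaw [1.    0.004 0.001] z [ 0.001  0.002 -1.   ] open 0.0484 F [ 0.  -0.  -1.5] q [-0.32  0.37 -0.16  1.05  0.    1.25]
yaw turn needed -0.004 tilt fix rotvec [-0.002  0.001  0.   ]
```

Request:
arm_command(plan=[[0.1, -0.08, 0, 0, 0, 0], [0, 0, -0.2, 0, 0, 0], [0, 0, -0.3, 0, 0, 0], [0, 0, -0.3, 0, 0, 0], [0, 0, -0.2, 0, 0, 0], [0, 0, 0, 0, 0, 0], [0, 0, 0, 0, 0, 0]])

```text
time: 34.75
position: [0.6178, -0.1398, 0.0592]
eef_rot: [-2.215, -2.219, 0.001]
wrist_force: [-0.5, -0.1, -1.9]
opening: 0.0486
```

Run:
```python
from st import *
st(); d=pic("scene","k1")
import cv2
cv2.imwrite("pics/k1c.png",cv2.resize(d["image"][210:350,220:360,::-1],None,fx=4,fy=4))
```

```text
t 34.75 pos [ 0.6178 -0.1398  0.0592] jaw [ 1.     0.001 -0.005] z [-0.005  0.004 -1.   ] open 0.0486 F [-0.5 -0.1 -1.9] q [-0.33  0.43 -0.2   0.95  0.    1.24]
yaw turn needed -0.001 tilt fix rotvec [-0.004 -0.005 -0.   ]
```

View pics/k1c.png

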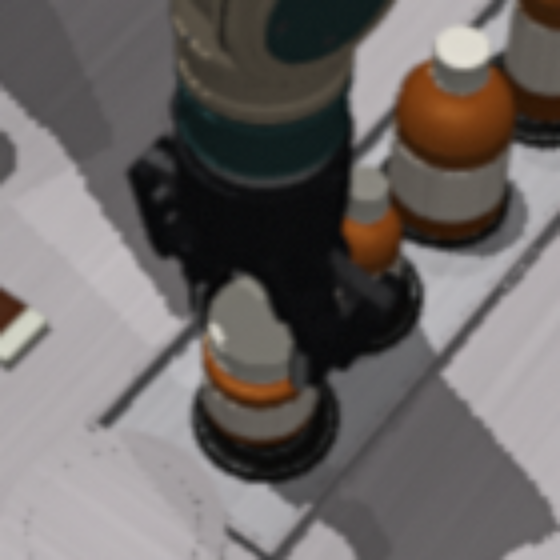

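The jar is over the last mat (crop (265,425)) and clear of the small bottle. Lowering it, with about 5 mm more in x.

Request:
arm_command(plan=[[0.09, 0, -0.04, -0.02, -0.05, 0], [0, 0, -0.06, 0, 0, 0], [0, 0, -0.05, 0, 0, 0], [0, 0, -0.03, 0, 0, 0], [0, 0, 0, 0, 0, 0], [0, 0, 0, 0, 0, 0]])

```text
time: 35.4
position: [0.6246, -0.1403, 0.0518]
eef_rot: [2.218, 2.221, 0.006]
wrist_force: [-0.6, 0.7, -1.2]
opening: 0.0489
```

```bash
python3 st.py
```

```text
t 35.4 pos [ 0.6246 -0.1403  0.0518] jaw [1.    0.002 0.005] z [ 0.005  0.    -1.   ] open 0.0489 F [-0.6  0.7 -1.2] q [-0.32  0.44 -0.2   0.93  0.    1.25]
yaw turn needed -0.002 tilt fix rotvec [-0.     0.005  0.   ]
```

Request:
arm_command(plan=[[-0.03, 0, -0.05, 0, 0.05, 0], [0, 0, -0.04, 0, 0, 0], [0, 0, 0, 0, 0, 0], [0, 0, 0, 0, 0, 0]])

```text
time: 35.8
position: [0.6239, -0.1407, 0.0503]
eef_rot: [2.219, 2.222, 0.0]
wrist_force: [-0.3, 0.9, -1.4]
opening: 0.0485
```

```bash
python3 st.py
```

```text
t 35.8 pos [ 0.6239 -0.1407  0.0503] jaw [1.    0.002 0.001] z [ 0.001 -0.001 -1.   ] open 0.0485 F [-0.3  0.9 -1.4] q [-0.32  0.44 -0.2   0.93 -0.    1.25]
yaw turn needed -0.002 tilt fix rotvec [0.001 0.001 0.   ]
```

Request:
arm_command(plan=[[0, 0, -0.05, 0, 0, 0], [0, 0, -0.03, 0, 0, 0], [0, 0, 0, 0, 0, 0]])

```text
time: 36.1
position: [0.6243, -0.1411, 0.0498]
eef_rot: [2.218, 2.221, 0.0]
wrist_force: [0.2, -0.3, -1.8]
opening: 0.0491
```

```bash
python3 st.py
```

```text
t 36.1 pos [ 0.6243 -0.1411  0.0498] jaw [1.    0.002 0.002] z [ 0.002 -0.002 -1.   ] open 0.0491 F [ 0.2 -0.3 -1.8] q [-0.32  0.44 -0.2   0.93 -0.    1.25]
yaw turn needed -0.002 tilt fix rotvec [0.002 0.002 0.   ]
```

Request:
arm_command(plan=[[0, 0, -0.05, 0, 0, 0], [0, 0, -0.03, 0, 0, 0], [0, 0, 0, 0, 0, 0]])

```text
time: 36.4
position: [0.6246, -0.1413, 0.0497]
eef_rot: [2.217, 2.221, 0.0]
wrist_force: [0.1, 0.2, -1.4]
opening: 0.0488
```

```bash
python3 st.py
```

```text
t 36.4 pos [ 0.6246 -0.1413  0.0497] jaw [1.    0.002 0.003] z [ 0.003 -0.003 -1.   ] open 0.0488 F [ 0.1  0.2 -1.4] q [-0.32  0.44 -0.2   0.93 -0.    1.25]
yaw turn needed -0.002 tilt fix rotvec [0.003 0.003 0.   ]
```

The height has settled at the expected 0.0497, so it's standing. I'll release, go up and back away.

Request:
arm_command(plan=[[0, 0, 0, 0, 0, 0], [0, 0, 0, 0, 0, 0], [0, 0, 0, 0, 0, 0], [0, 0, 0, 0, 0, 0], [0, 0, 0, 0, 0, 0]], grip=0.9)

```text
time: 36.9
position: [0.6251, -0.1416, 0.0483]
eef_rot: [2.217, 2.22, 0.0]
wrist_force: [0.3, 0.2, -0.5]
opening: 0.0767
```

Request:
arm_command(plan=[[0, 0, 0.2, 0, 0, 0], [0, 0, 0.4, 0, 0, 0], [0, 0, 0.5, 0, 0, 0], [0, 0, 0.6, 0, 0, 0], [0, 0, 0.6, 0, 0, 0], [0, 0, 0.6, 0, 0, 0], [-0.5, -0.2, 0.2, 0, 0, 0], [-0.6, -0.4, 0, 0, 0, 0], [-0.6, -0.5, 0, 0, 0, 0], [-0.6, -0.5, 0, 0, 0, 0], [-0.6, -0.5, 0, 0, 0, 0], [-0.6, -0.5, 0, 0, 0, 0], [-0.3, -0.3, 0, 0, 0, 0], [0, 0, 0, 0, 0, 0], [0, 0, 0, 0, 0, 0]])

```text
time: 38.4
position: [0.4298, -0.2909, 0.222]
eef_rot: [2.203, 2.212, 0.005]
wrist_force: [-0.1, -0.4, 0.7]
opening: 0.0766
```

Run:
```python
from st import *
from chk import cap
st(); d=pic("scene","l1"); t=pic("top","l2")
for x in(d,t): print(cap(x,.156,(.624,.1155)),cap(x,.128,(.6165,.0265)),cap(x,.104,(.6155,-.056)),cap(x,.078,(.622,-.14)))
```

```text
t 38.4 pos [ 0.4298 -0.2909  0.222 ] jaw [1.    0.004 0.016] z [ 0.016 -0.011 -1.   ] open 0.0766 F [-0.1 -0.4  0.7] q [-0.72  0.08 -0.28  1.19  0.    0.85]
yaw turn needed -0.004 tilt fix rotvec [0.011 0.016 0.   ]
(array([0.626 , 0.1164, 0.1549]), 0.6272, 0.1161, 0.0158, 119) (array([0.6208, 0.0239, 0.1268]), 0.6209, 0.025, 0.0155, 128) (array([ 0.6207, -0.0569,  0.1027]), 0.6206, -0.0571, 0.012, 90) (array([ 0.6263, -0.1426,  0.077 ]), 0.6258, -0.1419, 0.0259, 487)
(array([0.6212, 0.1196, 0.156 ]), 0.6214, 0.1197, 0.0144, 150) (array([0.6161, 0.027 , 0.1277]), 0.6163, 0.028, 0.0144, 136) (array([ 0.6159, -0.0544,  0.1039]), 0.6162, -0.0543, 0.0109, 77) (array([ 0.6218, -0.1393,  0.0777]), 0.6221, -0.1396, 0.025, 383)
```

View pics/l1.png

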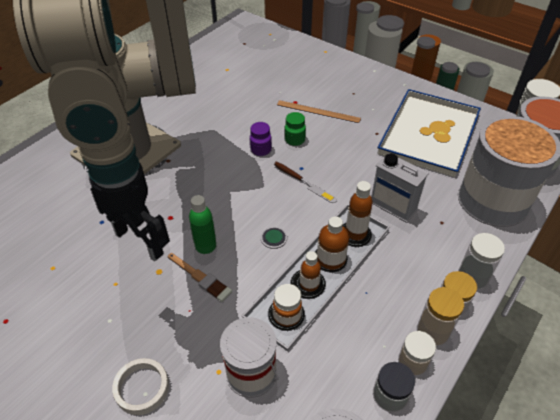

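View pics/l2.png

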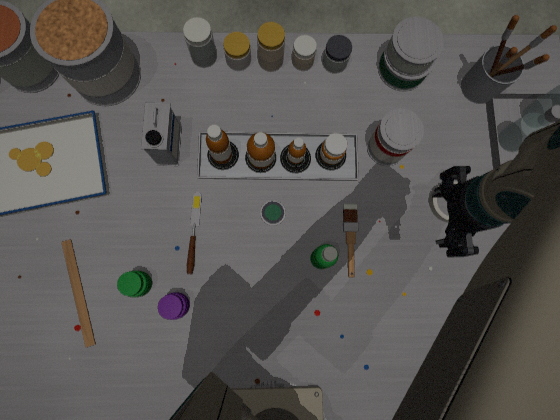

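All four bottles are upright and in order on their mats, within about 3 mm of centre in both cameras, and the arm is clear. Handing in.

```bash
python3 -c "
from rig import manip
print(manip.finish_job())"
```

```text
the job is handed in; nothing more can be done
None
```

I moved all four amber bottles by their caps onto the mats and handed the job in at about 38 s of robot time. From the thinner can outward they stand tall, round, small, squat.

- **Placement:** in the last pictures each bottle was upright, with its cap at the right height. Each cap centre was within about 3 to 4 mm of its mat centre in both cameras (limit 15 mm).
- **Handling:** each bottle was lowered until the height stopped falling, then released. I saw no tipping or drop, and the gripper was clear of everything at the end. The green and purple look-alikes were not touched.
- **Disagreements:** the two cameras differ from each other by about 4 mm in x and 3 mm in y. They do so alike for bottles and mats, so I compared within each camera. The wrist force was too noisy to show the touchdown clearly, so I relied on the height for all four.
- **Not checked:** handing in gives no verdict, so I can't confirm the judged result.

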